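Pull the tile crate out with the hook and sort the trim tiles

TASK

Take the pull hook, hook its claw over the front lip of the red crate and drag the crate forward until it is fully clear of the drying rack; do not touch the crate with the fingers while it is under the rack. Put the hook back upright on the green mat, and sort every tile from the crate into the tray of its own colour, lowering the tiles in and not dropping them. Leave the crate standing out in front of the rack, and do not disturb the flask or the cup.

Things in the scene. Friction and masses are not known exactly. Their poses are not given: they have to be found in the camera images.
- rack: fixed steel wire rack, 300 deep (its +x, away from the robot) x 482 wide (y) x 168 mm high; origin on the bench below the middle of its front edge. Open in front; 12 mm square corner posts at y = +-235 mm; clear height below it 160 mm; its top is wire bars running front to back, the crate is seen through them
- crate: loose red crate, open on top, 150 (x) x 340 (y) x 60 mm high, walls and floor 5 mm, plus an 8 mm wide, 6 mm thick flange outside the rim; origin at the centre of its underside. Its x roughly follows the rack's. It stands on the bench under the rack, front wall 30 to 55 mm behind the rack's front edge; 0.5 to 1 kg with its tiles; slides
- crate_lip (a point): middle of the crate's front wall, at the top of the lip (x = -72.5 mm, z = 60 mm in the crate's frame)
- hook: loose pull hook, upright on the green mat, 0.25 kg. Wooden grip 100 (its x) x 30 (y) x 46 mm high, origin at the centre of its underside; from it a steel bar 12 mm wide runs along +x, 40 to 46 mm above the hook's underside, to a flat claw 50 mm wide, 6 mm thick, reaching down level with the grip's underside. Pick it across the 30 mm; it balances near there and stands stably
- hook_tip (a point): lower edge of the claw, middle of the face that looks back to the grip: 167 mm ahead of the hook's origin along its x, at the level of its underside
- mat: fixed flat green mat, 320 (x) x 180 (y) x 3 mm thick, the hook's place on the bench; origin at the centre of its underside
- blue_tray: fixed blue open tray, 130 (x) x 190 (y) x 40 mm high, walls and floor 4 mm; origin at the centre of its underside. The two trays may be swapped
- white_tray: fixed white open tray, same size and origin as the blue one
- blue1: glazed ceramic trim tile, a bar, dark blue, 80 long (its x) x 22 wide (its y) x 20 mm high with a brown unglazed base, 70 g; origin at the centre of its underside. Starts flat in the crate, long way front to back, 50 mm from the next. May be absent (None)
- blue2: glazed ceramic trim tile, a bar, dark blue, 80 long (its x) x 22 wide (its y) x 20 mm high with a brown unglazed base, 70 g; origin at the centre of its underside. Starts flat in the crate, long way front to back, 50 mm from the next. May be absent (None)
- blue3: glazed ceramic trim tile, a bar, dark blue, 80 long (its x) x 22 wide (its y) x 20 mm high with a brown unglazed base, 70 g; origin at the centre of its underside. Starts flat in the crate, long way front to back, 50 mm from the next. May be absent (None)
- white1: glazed ceramic trim tile, a bar, off-white, 80 long (its x) x 22 wide (its y) x 20 mm high with a brown unglazed base, 70 g; origin at the centre of its underside. Starts flat in the crate, long way front to back, 50 mm from the next. May be absent (None)
- white2: glazed ceramic trim tile, a bar, off-white, 80 long (its x) x 22 wide (its y) x 20 mm high with a brown unglazed base, 70 g; origin at the centre of its underside. Starts flat in the crate, long way front to back, 50 mm from the next. May be absent (None)
- flask: bystander: steel flask, 66 mm across, 210 mm high; origin at the centre of its underside
- cup: bystander: white cup, 80 mm across, 90 mm high; origin at the centre of its underside
Mind the look-alikes: they are no part of the job. What is shaped like the blue2 but purple or yellow is not meant.

How it is judged:
By the outcome, as a careful person would: the job done as asked, in the order asked, and still so for the second after the job is handed in, with the robot touching nothing.
Of blue1, blue2, blue3, white1, white2 only 3 to 5 are there at a start; the rules pass over those that are not, and their reading is None.
At some moment in a run one of hook, crate may be knocked a few centimetres aside while the robot is not near it.
It also fails if it takes over 210 s, if anything falls off the work surface, if the arm or the gripper's body presses on something with over 40 N, if the wrist force passes 120 N, or if a joint passes its speed limit or range.

ROBOT

A 6-joint arm with a two-finger parallel gripper is mounted at the origin on the work surface. World frame = base frame: x ahead of the robot, y to its left, z up, the work surface at z = 0. Lengths are in mm, angles in rad, forces in N, time in s.
With the tool pointing down it reaches from about 275 to 850 mm from the base axis. Payload 19 kg.
Tool frame: the origin (TCP) lies at the very end of the fingers, on their centre line; the grasp point (between the pads) lies 19 mm behind it; z points along the fingers, y is the line along which they close (so a half turn about z gives the same grasp; the last joint's range is limited). The gripper opens to 85 mm and grips with 20 to 120 N. Pads are 22 mm wide; open, the fingers measure 114 mm over their backs; the gripper's body (76 mm by 85 mm) begins 54 mm behind the grasp point. The pads swing forward as they close: fully open they stand 13 mm farther back than shut.
Start: joints at [-1.268, 0.15, 1.437, -0, 1.554, -0.134], TCP at [243.22, -520.993, 231.267] pointing down, gripper open.
Joint ranges: [-2.8, 2.8], [-0.68, 2.1], [0.12, 2.68], [-1.39, 4.53], [0.16, 2.79], [-2.81, 2.81]. Speed limits (rad/s): [1.89, 1.89, 2.22, 3.01, 3.01, 3.01].

INTERFACE

Orientations are given as a 3x3 rotation matrix whose columns are the frame's x, y, z axes.
In Python, from rig import ctrl gives the robot as it stands. The module is installed in compiled form; this text tells all that it offers.
- The arm moves only by the tool arm_command, never from a script. Its argument "targets" is a list of rows, each an object of numbers: "wx", "wy", "wz": the turn, a rotation vector about the tool's x, y, z in rad; "dx", "dy", "dz": the shift along the tool's x, y, z in m; "gripper": the gripper's target within -1 to 1 (shut at 1, half-way at 0, fully open at -1). In form: [{"wx": .., "wy": .., "wz": .., "dx": .., "dy": .., "dz": .., "gripper": ..}, ...]. A call has 1 to 10 rows; each row is the pose to reach, as a shift and turn from the pose commanded when the call began, along the tool's axes at that moment; what a row does not reach only later rows make up. A row lasts 1/12 s, in which the tool goes at most 41.7 mm and 7.16 degrees, less where a joint would pass 70% of its speed; a pose out of reach is approached as far as the arm can. A call with a gripper value outside its range is refused whole. The fingers move at their own pace and stop on an object; the grip force is fixed at half the most. Time passes only in rows, so rows that repeat a pose let the fingers close. It gives the time, the measured TCP pose, the force, the opening and the grip force at its end, in the units of the state.
- ctrl.get_state(): the state, without advancing time (a new reading comes with each control period).
- ctrl.read_camera(name): name is "scene" or "top" or "wrist"; returns a dict with "frame" (400x640x3 uint8, red, green, blue), "fx", "fy", "cx", "cy" (pixels), "rvec" (rotation vector, rad) and "tvec" (3), from world to camera coordinates, as OpenCV has them; the wrist camera has in their place "T_tool_cam" (4x4, takes a point from camera to tool coordinates, whose origin is the TCP and whose axes are the flange's). Camera axes: x right, y down, z forward; pixel columns grow to the right and rows downward; lengths in mm; the calibration is good to about 2 mm. A picture is of the moment at which its call begins: read the wrist's pose just before it. There is no depth.
- ctrl.close_job(): hands the job in; it is judged then, once.
Trained networks look in a picture, given as the dict that the camera call returned (one of the last four; its "shot" number tells which), for a name from the list of things; names that differ only in an ending like _2 or _b are one class to them, and where a whole thing is asked for, a point or a joint stands for the part that bears it (a point fixed in the world has none). Each returns a list of dicts, best first, with "p" (0 to 1); they miss things now and then, are a little off and sometimes report something else, mostly with a low value. They report only what shows in the picture. A call takes as long as a camera call. They do not tell look-alikes from the thing itself.
- ctrl.recognise(picture, query): "point" ([x, y, z] in mm, in the coordinates of the camera as it stood for that picture, good to about 4 mm: the middle of the surface that is visible of it).
- ctrl.regions_of(picture, query): "mask" (400x640 bool, what is visible of it).
The state is a dict: "clock": time; "qpos": joint angles; "dq": joint speeds; "tau": joint torques, N m; "tool_pos": TCP position; "tool_rot": TCP orientation; "contact_force": force on the tool from outside, world axes, zero at the start; "ft_torque": the same for the moment, N m; "width": finger opening in mm; "grip_force": force on a finger pad.
Only numpy, scipy, OpenCV 4.12 (cv2) and the standard library are available. Lean on these libraries where they do the work, as an engineer would, in place of code of your own. Each camera call takes 0.05 s, during which the arm holds its last target. There are 200 camera calls.

## Working session

There is one attempt and no reset: what is moved stays moved. The work goes in short steps, Python scripts to look and compute and a tool call to move; the robot and the scene stay as the last step left them, time stands still between calls to the robot, and variables do not carry over. Pictures are saved under pics/ and viewed, at most 14 in all, crops included, and the job is handed in when it is done.

Besides the shell and the picture viewer there is one more tool, called after ">>>" as name(argument=value, ...) on one line, values as JSON. arm_command: Moves the arm, as the interface text tells. Its arguments: {"type":"object","properties":{"targets":{"type":"array","items":{"type":"object","properties":{"wx":{"type":"number"},"wy":{"type":"number"},"wz":{"type":"number"},"dx":{"type":"number"},"dy":{"type":"number"},"dz":{"type":"number"},"gripper":{"type":"number"}}}}},"required":["targets"]}

```bash
mkdir -p pics
cat > h.py <<'E'
import numpy as np, cv2
from rig import ctrl
def cam(n):
    s=ctrl.get_state(); c=ctrl.read_camera(n)
    if n=="wrist":
        T=np.eye(4);T[:3,:3]=np.array(s["tool_rot"]);T[:3,3]=s["tool_pos"]
        c["W"]=T@np.array(c["T_tool_cam"])
    else:
        R=cv2.Rodrigues(np.array(c["rvec"],float))[0];T=np.eye(4);T[:3,:3]=R.T;T[:3,3]=-R.T@np.array(c["tvec"]).ravel();c["W"]=T
    return c
def save(c,f,box=None,k=1):
    im=c["frame"][:,:,::-1]
    if box: im=im[box[1]:box[3],box[0]:box[2]]
    cv2.imwrite("pics/"+f,cv2.resize(im,None,fx=k,fy=k,interpolation=cv2.INTER_CUBIC))
def w(c,p): return (c["W"]@np.r_[p,1])[:3]
def px(c,P):
    q=np.linalg.inv(c["W"])@np.r_[P,1]; return np.array([c["fx"]*q[0]/q[2]+c["cx"],c["fy"]*q[1]/q[2]+c["cy"]])
def ray(c,uv,z):
    d=c["W"][:3,:3]@np.array([(uv[0]-c["cx"])/c["fx"],(uv[1]-c["cy"])/c["fy"],1]);o=c["W"][:3,3]
    return o+d*(z-o[2])/d[2]
def rec(c,names):
    for n in names:
        print(n,[(np.round(w(c,r["point"])).tolist(),np.round(px(c,w(c,r["point"]))).tolist(),round(r["p"],2)) for r in ctrl.recognise(c,n)[:6]])
E
python3 - <<'E'
from h import *
for n in ["top","scene"]:
    c=cam(n);save(c,n+"0.png");print(n,c["W"].round(2).tolist())
    rec(c,["hook","hook_tip","crate","crate_lip","rack","mat","blue_tray","white_tray","blue1","white1","flask","cup"] if n=="top" else ["hook","crate","flask","cup"])
s=ctrl.get_state();print(s["clock"],s["tool_rot"])
E
```

```text
top [[0.02, -1.0, 0.09, 427.76], [-1.0, -0.02, 0.02, -20.98], [-0.02, -0.09, -1.0, 1407.44], [0.0, 0.0, 0.0, 1.0]]
hook [([474.0, -368.0, 50.0], [469.0, 226.0], 0.75)]
hook_tip [([479.0, -373.0, 50.0], [471.0, 224.0], 0.65)]
crate [([745.0, -37.0, 5.0], [343.0, 125.0], 0.68)]
crate_lip [([745.0, -41.0, 1.0], [344.0, 125.0], 0.88), ([472.0, -372.0, 51.0], [471.0, 227.0], 0.2)]
rack [([769.0, -23.0, 169.0], [338.0, 100.0], 0.96)]
mat [([470.0, -372.0, 2.0], [466.0, 228.0], 0.77), ([690.0, -365.0, 137.0], [477.0, 137.0], 0.17)]
blue_tray [([396.0, 352.0, 2.0], [196.0, 250.0], 0.75)]
white_tray [([553.0, 385.0, 5.0], [187.0, 192.0], 0.88)]
blue1 [([341.0, 164.0, 16.0], [264.0, 273.0], 0.79), ([741.0, 22.0, 18.0], [321.0, 125.0], 0.74), ([740.0, -29.0, 23.0], [340.0, 125.0], 0.55)]
white1 [([719.0, 75.0, 25.0], [301.0, 132.0], 0.76), ([743.0, -125.0, 24.0], [376.0, 125.0], 0.65), ([743.0, -38.0, 4.0], [343.0, 126.0], 0.64), ([768.0, -22.0, 170.0], [338.0, 100.0], 0.16)]
flask [([690.0, -364.0, 137.0], [476.0, 137.0], 0.62)]
cup [([702.0, 332.0, 45.0], [205.0, 136.0], 0.89), ([768.0, -23.0, 170.0], [338.0, 101.0], 0.48), ([746.0, -40.0, 2.0], [344.0, 125.0], 0.25)]
scene [[0.56, 0.57, -0.6, 1204.58], [0.83, -0.4, 0.39, -429.26], [-0.02, -0.72, -0.69, 826.91], [0.0, 0.0, 0.0, 1.0]]
hook [([483.0, -375.0, 51.0], [154.0, 256.0], 0.77)]
crate [([727.0, -46.0, 19.0], [347.0, 268.0], 0.81), ([384.0, 361.0, 12.0], [387.0, 128.0], 0.49), ([483.0, -376.0, 48.0], [154.0, 256.0], 0.31)]
flask [([722.0, -380.0, 127.0], [189.0, 319.0], 0.77)]
cup [([691.0, 324.0, 65.0], [460.0, 176.0], 0.78)]
0.9 [[ 9.06111856e-01  4.23038183e-01 -2.07322391e-05]
 [ 4.23038183e-01 -9.06111849e-01  1.10618395e-04]
 [ 2.80100772e-05 -1.09003168e-04 -9.99999994e-01]]
```

View pics/top0.png

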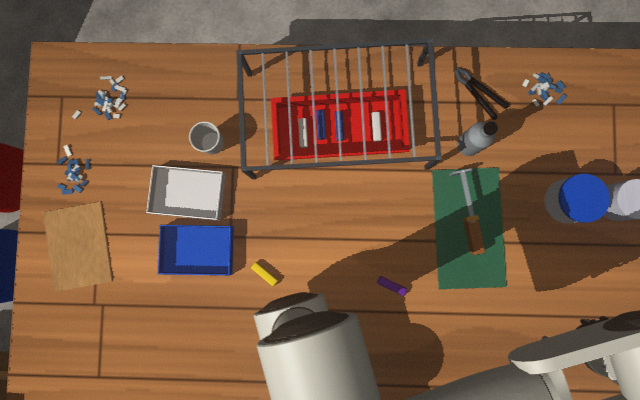

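View pics/scene0.png

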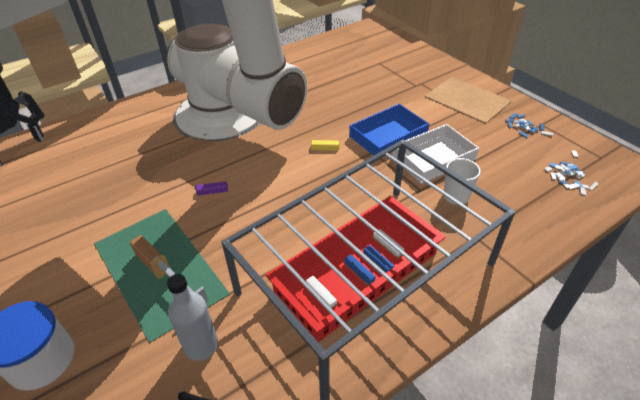

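Top view: hook grip at (475,235) with its claw at (462,172); crate at about (343,125) with 4 tiles: white (303,132), blue (320,125), blue (340,125), white (376,126). The yellow bar (264,273) and purple bar (392,286) on the bench are look-alikes and not meant. The scene view agrees, showing the same 4 tiles in the crate.

```bash
cat >> h.py <<'E'
def yawR(a): return np.array([[np.cos(a),np.sin(a),0],[np.sin(a),-np.cos(a),0],[0,0,-1.]])
def go(P,yaw_deg):
    from scipy.spatial.transform import Rotation as Ro
    s=ctrl.get_state();R=np.array(s["tool_rot"]);d=R.T@(np.array(P)-s["tool_pos"])/1000
    print("move",P,yaw_deg,"d",d.round(4),"w",Ro.from_matrix(R.T@yawR(np.radians(yaw_deg))).as_rotvec().round(4))
def redmask(c):
    h=cv2.cvtColor(c["frame"],cv2.COLOR_RGB2HSV);m=(((h[...,0]<6)|(h[...,0]>174))&(h[...,1]>170)&(h[...,2]>60)).astype(np.uint8)
    return m
E
python3 - <<'E'
from h import *
c=cam("top");save(c,"crop0.png",(225,30,525,300),2.6)
m=ctrl.regions_of(c,"hook")[0]["mask"]
h=cv2.cvtColor(c["frame"],cv2.COLOR_RGB2HSV)
ys,xs=np.nonzero(m);print("hook mask",len(xs),xs.min(),xs.max(),ys.min(),ys.max())
br=m&(h[...,0]<22)&(h[...,1]>110);q=cv2.minAreaRect(np.argwhere(br)[:,::-1].astype(np.float32));print("grip",q, ray(c,q[0],46))
for uv in cv2.boxPoints(q): print(ray(c,uv,46).round())
for uv in [(462,171),(453,171),(472,170)]: print(uv,ray(c,uv,46).round())
r=redmask(c);r[:, :230]=0;r[:,440:]=0;r[200:]=0;r[:60]=0
r=cv2.morphologyEx(r,cv2.MORPH_CLOSE,np.ones((9,9)));q=cv2.minAreaRect(np.argwhere(r>0)[:,::-1].astype(np.float32));print("crate",q)
for uv in cv2.boxPoints(q): print(uv.round(),ray(c,uv,60).round())
for uv in [(243,173),(439,166)]: print("rackfront",ray(c,uv,165).round())
for uv in [(392,286),(264,273)]:print(ray(c,uv,10).round())
E
```

```text
hook mask 805 450 483 170 254
grip ((473.86187744140625, 234.9647979736328), (38.279823303222656, 14.870075225830078), 77.7352294921875) [ 451.77369202 -381.16921635   46.        ]
[ 496. -352.   46.]
[ 505. -390.   46.]
[ 408. -410.   46.]
[ 399. -373.   46.]
(462, 171) [ 618. -351.   46.]
(453, 171) [ 618. -327.   46.]
(472, 170) [ 621. -377.   46.]
crate ((339.77435302734375, 124.38910675048828), (63.1268310546875, 136.2341766357422), 86.42366790771484)
[270.  97.] [805. 158.  60.]
[406.  89.] [ 833. -201.   60.]
[410. 152.] [ 665. -212.   60.]
[274. 160.] [636. 143.  60.]
rackfront [588. 203. 165.]
rackfront [ 613. -267.  165.]
[ 313. -175.   10.]
[340. 166.  10.]
```

View pics/crop0.png

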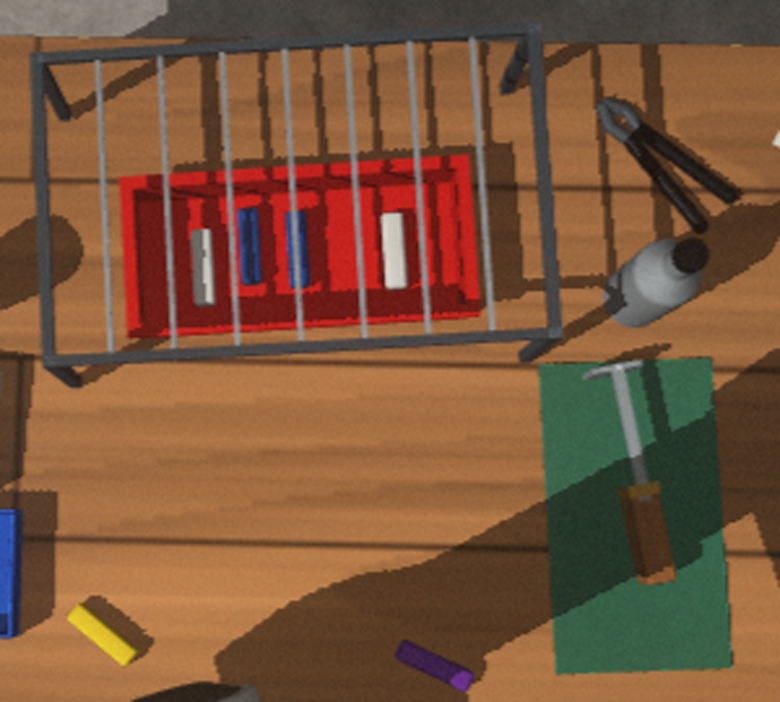

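Run:
```python
from h import *
go([472,-378,190],10.5)
```

```text
move [472, -378, 190] 10.5 d [ 0.2678 -0.0328  0.0413] w [-1.000e-04 -0.000e+00  2.536e-01]
```

>>> arm_command(targets=[{"dx": 0.268, "dy": -0.033, "dz": 0.041, "wz": 0.254, "gripper": -1}, {"dx": 0.268, "dy": -0.033, "dz": 0.041, "wz": 0.254, "gripper": -1}, {"dx": 0.268, "dy": -0.033, "dz": 0.041, "wz": 0.254, "gripper": -1}, {"dx": 0.268, "dy": -0.033, "dz": 0.041, "wz": 0.254, "gripper": -1}, {"dx": 0.268, "dy": -0.033, "dz": 0.041, "wz": 0.254, "gripper": -1}, {"dx": 0.268, "dy": -0.033, "dz": 0.041, "wz": 0.254, "gripper": -1}, {"dx": 0.268, "dy": -0.033, "dz": 0.041, "wz": 0.254, "gripper": -1}, {"dx": 0.268, "dy": -0.033, "dz": 0.041, "wz": 0.254, "gripper": -1}, {"dx": 0.268, "dy": -0.033, "dz": 0.041, "wz": 0.254, "gripper": -1}])

```text
invalid input
```

Run:
```python
from h import *
c=cam("wrist");save(c,"w1.png");t=cam("top")
rec(c,["hook","hook_tip"]);rec(t,["crate_lip"])
print(px(c,[452,-381,49]),px(c,[620,-351,49]),px(c,[472,-378,49]))
```

```text
hook []
hook_tip []
crate_lip [([748.0, -37.0, 1.0], [343.0, 124.0], 0.75)]
[ 267.42901021 -148.06933587] [ 327.55034388 -485.21784069] [ 274.09022063 -181.00365696]
```

View pics/w1.png

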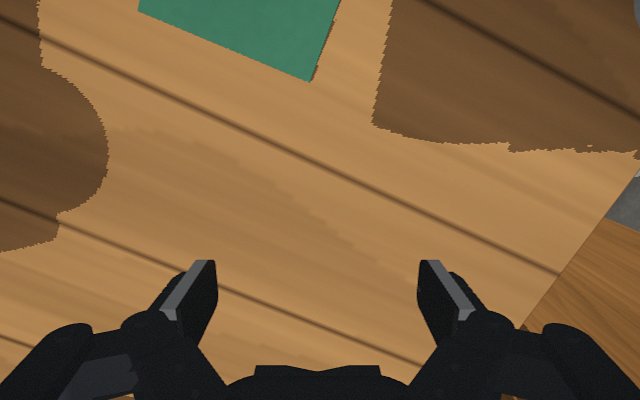

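The move was refused as invalid input and the picture shows the start pose (mat corner at (310,80)). I'll retry with every key given.

>>> arm_command(targets=[{"wx": 0, "wy": 0, "wz": 0.254, "dx": 0.268, "dy": -0.033, "dz": 0.041, "gripper": -1}, {"wx": 0, "wy": 0, "wz": 0.254, "dx": 0.268, "dy": -0.033, "dz": 0.041, "gripper": -1}, {"wx": 0, "wy": 0, "wz": 0.254, "dx": 0.268, "dy": -0.033, "dz": 0.041, "gripper": -1}, {"wx": 0, "wy": 0, "wz": 0.254, "dx": 0.268, "dy": -0.033, "dz": 0.041, "gripper": -1}, {"wx": 0, "wy": 0, "wz": 0.254, "dx": 0.268, "dy": -0.033, "dz": 0.041, "gripper": -1}, {"wx": 0, "wy": 0, "wz": 0.254, "dx": 0.268, "dy": -0.033, "dz": 0.041, "gripper": -1}, {"wx": 0, "wy": 0, "wz": 0.254, "dx": 0.268, "dy": -0.033, "dz": 0.041, "gripper": -1}, {"wx": 0, "wy": 0, "wz": 0.254, "dx": 0.268, "dy": -0.033, "dz": 0.041, "gripper": -1}, {"wx": 0, "wy": 0, "wz": 0.254, "dx": 0.268, "dy": -0.033, "dz": 0.041, "gripper": -1}])

```text
clock: 2.0
tool_pos: [473.2, -376.5, 189.7]
tool_rot: [[0.983, 0.185, -0.001], [0.185, -0.983, 0.001], [-0.001, -0.001, -1.0]]
contact_force: [-0.6, -0.0, 0.7]
width: 85.3
grip_force: 0.0
```

Run:
```python
from h import *
c=cam("wrist");save(c,"w2.png")
rec(c,["hook","hook_tip"])
print(px(c,[452,-381,49]),px(c,[620,-351,49]),px(c,[472,-378,49]))
m=ctrl.regions_of(c,"hook")[0]["mask"];h=cv2.cvtColor(c["frame"],cv2.COLOR_RGB2HSV)
br=(m&(h[...,0]<22)&(h[...,1]>110)).astype(np.uint8)
q=cv2.minAreaRect(np.argwhere(br>0)[:,::-1].astype(np.float32));print(q,br.sum())
for uv in cv2.boxPoints(q): print(uv.round(),ray(c,uv,49).round())
ys,xs=np.nonzero(m);print(xs.min(),xs.max(),ys.min(),ys.max())
```

```text
hook [([493.0, -369.0, 47.0], [313.0, 159.0], 0.78)]
hook_tip [([490.0, -373.0, 47.0], [318.0, 164.0], 0.68)]
[318.47361972 208.1747084 ] [320.88276833 -15.34032335] [319.37496002 185.71858219]
((321.5, 202.0), (114.0, 35.0), 90.0) 3563
[304. 145.] [ 504. -359.   49.]
[339. 145.] [ 509. -387.   49.]
[339. 259.] [ 407. -409.   49.]
[304. 259.] [ 401. -377.   49.]
285 348 0 259
```

View pics/w2.png

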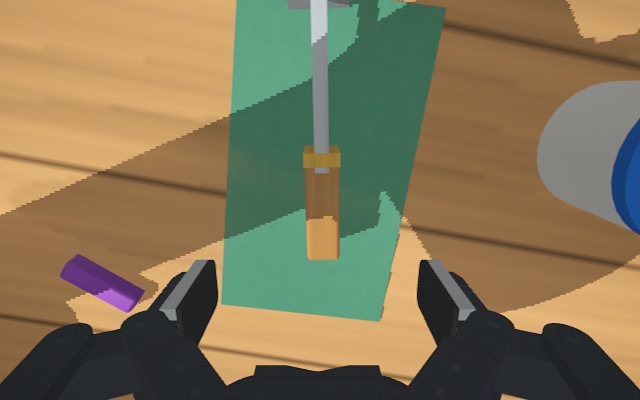

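The wrist view shows the hook grip at (321,202), parallel to the tool, with the claw at (319,3). Descend, with a small shift of about 3 mm.

Run:
```python
from h import *
go([475,-379.5,12],10.6)
```

```text
move [475, -379.5, 12] 10.6 d [0.0034 0.0016 0.1786] w [ 0.0003 -0.     -0.0035]
```

>>> arm_command(targets=[{"wx": 0, "wy": 0, "wz": 0, "dx": 0.002, "dy": 0.002, "dz": 0.035, "gripper": -1}, {"wx": 0, "wy": 0, "wz": 0, "dx": 0.002, "dy": 0.002, "dz": 0.07, "gripper": -1}, {"wx": 0, "wy": 0, "wz": 0, "dx": 0.002, "dy": 0.002, "dz": 0.105, "gripper": -1}, {"wx": 0, "wy": 0, "wz": 0, "dx": 0.002, "dy": 0.002, "dz": 0.135, "gripper": -1}, {"wx": 0, "wy": 0, "wz": 0, "dx": 0.002, "dy": 0.002, "dz": 0.16, "gripper": -1}, {"wx": 0, "wy": 0, "wz": 0, "dx": 0.002, "dy": 0.002, "dz": 0.178, "gripper": -1}, {"wx": 0, "wy": 0, "wz": 0, "dx": 0.002, "dy": 0.002, "dz": 0.178, "gripper": -1}, {"wx": 0, "wy": 0, "wz": 0, "dx": 0.002, "dy": 0.002, "dz": 0.178, "gripper": -1}])

```text
clock: 2.87
tool_pos: [473.7, -379.8, 12.4]
tool_rot: [[0.984, 0.181, -0.001], [0.181, -0.984, 0.001], [-0.001, -0.001, -1.0]]
contact_force: [-0.1, -0.2, 0.7]
width: 85.6
grip_force: 0.0
```

>>> arm_command(targets=[{"wx": 0, "wy": 0, "wz": 0, "dx": 0, "dy": 0, "dz": 0, "gripper": 1}, {"wx": 0, "wy": 0, "wz": 0, "dx": 0, "dy": 0, "dz": 0, "gripper": 1}, {"wx": 0, "wy": 0, "wz": 0, "dx": 0, "dy": 0, "dz": 0, "gripper": 1}, {"wx": 0, "wy": 0, "wz": 0, "dx": 0, "dy": 0, "dz": 0, "gripper": 1}, {"wx": 0, "wy": 0, "wz": 0, "dx": 0, "dy": 0, "dz": 0, "gripper": 1}, {"wx": 0, "wy": 0, "wz": 0, "dx": 0, "dy": 0, "dz": 0, "gripper": 1}, {"wx": 0, "wy": 0, "wz": 0, "dx": 0, "dy": 0, "dz": 0, "gripper": 1}, {"wx": 0, "wy": 0, "wz": 0, "dx": 0, "dy": 0, "dz": 0, "gripper": 1}])

```text
clock: 3.53
tool_pos: [474.8, -379.6, 13.3]
tool_rot: [[0.983, 0.182, 0.001], [0.182, -0.983, -0.001], [0.001, 0.001, -1.0]]
contact_force: [-0.8, 0.8, 7.9]
width: 29.2
grip_force: 59.7
```

>>> arm_command(targets=[{"wx": 0, "wy": 0, "wz": 0, "dx": 0, "dy": 0, "dz": -0.03, "gripper": 1}, {"wx": 0, "wy": 0, "wz": 0, "dx": -0.01, "dy": 0, "dz": -0.06, "gripper": 1}, {"wx": 0, "wy": 0, "wz": 0, "dx": -0.04, "dy": 0, "dz": -0.09, "gripper": 1}, {"wx": 0, "wy": 0, "wz": 0, "dx": -0.07, "dy": 0, "dz": -0.1, "gripper": 1}, {"wx": 0, "wy": 0, "wz": 0, "dx": -0.09, "dy": 0, "dz": -0.1, "gripper": 1}, {"wx": 0, "wy": 0, "wz": 0, "dx": -0.09, "dy": 0, "dz": -0.1, "gripper": 1}])

```text
clock: 4.03
tool_pos: [383.3, -396.4, 113.5]
tool_rot: [[0.984, 0.18, 0.0], [0.18, -0.984, -0.001], [-0.0, 0.001, -1.0]]
contact_force: [-0.3, 0.5, -2.4]
width: 28.9
grip_force: 59.8
```

Run:
```python
from h import *
c=cam("top");save(c,"crop1.png",(225,30,525,300),2.6)
s=ctrl.get_state();print(s["tool_pos"],s["width"],s["contact_force"])
for uv in [(242,169),(440,159)]: print("rackfront",ray(c,uv,168).round())
r=redmask(c);r[:, :230]=0;r[:,440:]=0;r[200:]=0;r[:60]=0
r=cv2.morphologyEx(r,cv2.MORPH_CLOSE,np.ones((9,9)));q=cv2.minAreaRect(np.argwhere(r>0)[:,::-1].astype(np.float32));B=np.array([ray(c,uv,60) for uv in cv2.boxPoints(q)]);print("crate",B.round(),B.mean(0))
print(np.array(cam("wrist")["T_tool_cam"]).round(2))
rec(c,["hook"])
go([415,-50,92],4.5)
```

```text
[ 384.58945892 -396.08162782  112.99052278] 29.80873029620337 [ 0.88120763 -1.06135954 -1.89866168]
rackfront [597. 206. 168.]
rackfront [ 629. -269.  168.]
crate [[ 804.  158.   60.]
 [ 833. -201.   60.]
 [ 665. -212.   60.]
 [ 636.  143.   60.]] [734.53520831 -28.04653637  60.        ]
[[   0.     -0.96   -0.29   73.38]
 [   1.      0.     -0.     -0.65]
 [   0.     -0.29    0.96 -141.91]
 [   0.      0.      0.      1.  ]]
hook [([436.0, -380.0, 150.0], [485.0, 241.0], 0.8)]
move [415, -50, 92] 4.5 d [ 0.0911 -0.3347  0.0204] w [ 0.     -0.0003  0.1038]
```

>>> arm_command(targets=[{"wx": 0, "wy": 0, "wz": 0.103, "dx": 0.091, "dy": -0.335, "dz": 0.02, "gripper": 1}, {"wx": 0, "wy": 0, "wz": 0.103, "dx": 0.091, "dy": -0.335, "dz": 0.02, "gripper": 1}, {"wx": 0, "wy": 0, "wz": 0.103, "dx": 0.091, "dy": -0.335, "dz": 0.02, "gripper": 1}, {"wx": 0, "wy": 0, "wz": 0.103, "dx": 0.091, "dy": -0.335, "dz": 0.02, "gripper": 1}, {"wx": 0, "wy": 0, "wz": 0.103, "dx": 0.091, "dy": -0.335, "dz": 0.02, "gripper": 1}, {"wx": 0, "wy": 0, "wz": 0.103, "dx": 0.091, "dy": -0.335, "dz": 0.02, "gripper": 1}, {"wx": 0, "wy": 0, "wz": 0.103, "dx": 0.091, "dy": -0.335, "dz": 0.02, "gripper": 1}, {"wx": 0, "wy": 0, "wz": 0.103, "dx": 0.091, "dy": -0.335, "dz": 0.02, "gripper": 1}, {"wx": 0, "wy": 0, "wz": 0.103, "dx": 0.091, "dy": -0.335, "dz": 0.02, "gripper": 1}, {"wx": 0, "wy": 0, "wz": 0.103, "dx": 0.091, "dy": -0.335, "dz": 0.02, "gripper": 1}])

```text
clock: 5.02
tool_pos: [414.7, -46.0, 92.0]
tool_rot: [[0.996, 0.084, -0.0], [0.084, -0.996, 0.001], [-0.0, -0.001, -1.0]]
contact_force: [-0.2, -0.9, -2.0]
width: 29.3
grip_force: 60.5
```

Run:
```python
from h import *
c=cam("wrist")
s=ctrl.get_state();print(s["tool_pos"],s["width"],s["contact_force"])
save(c,"w3.png")
T=np.eye(4);T[:3,:3]=s["tool_rot"];T[:3,3]=s["tool_pos"]
print("pred tip px",px(c,(T@[147,0,10.3,1])[:3]),"bar end",px(c,(T@[153,0,-36,1])[:3]))
r=redmask(c)
rec(c,["crate_lip","crate","hook_tip"])
a=np.radians(4.5);C=np.array([735,-28,0])
for x,y in [(-83,-178),(-83,178),(-83,0),(-67.5,0)]: print((x,y),px(c,C+[x*np.cos(a)-y*np.sin(a),x*np.sin(a)+y*np.cos(a),60]).round())
go([529,-45,92],4.5)
```

```text
[414.83349829 -47.73642604  92.14600187] 29.611646288635207 [ 0.02216892 -0.55626849 -2.10002915]
pred tip px [ 323.3302148 -119.0554512] bar end [ 326.95475648 -272.91500677]
crate_lip []
crate []
hook_tip [([439.0, -40.0, 126.0], [307.0, 243.0], 0.78)]
(-83, -178) [ 860. -401.]
(-83, 178) [-174. -409.]
(-83, 0) [ 343. -405.]
(-67.5, 0) [ 345. -474.]
move [529, -45, 92] 4.5 d [0.1143 0.004  0.0002] w [-0.      0.0003  0.0013]
```

View pics/w3.png

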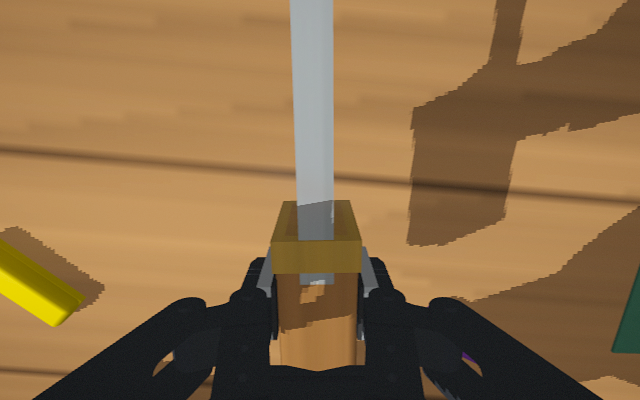

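Wrist view: the hook is held straight, with the bar running up from (316,230). Advance under the rack above the lip.

>>> arm_command(targets=[{"wx": 0, "wy": 0, "wz": 0, "dx": 0.03, "dy": 0.001, "dz": 0, "gripper": 1}, {"wx": 0, "wy": 0, "wz": 0, "dx": 0.06, "dy": 0.002, "dz": 0, "gripper": 1}, {"wx": 0, "wy": 0, "wz": 0, "dx": 0.09, "dy": 0.003, "dz": 0, "gripper": 1}, {"wx": 0, "wy": 0, "wz": 0, "dx": 0.114, "dy": 0.004, "dz": 0, "gripper": 1}, {"wx": 0, "wy": 0, "wz": 0, "dx": 0.114, "dy": 0.004, "dz": 0, "gripper": 1}, {"wx": 0, "wy": 0, "wz": 0, "dx": 0.114, "dy": 0.004, "dz": 0, "gripper": 1}])

```text
clock: 5.72
tool_pos: [529.0, -45.6, 91.6]
tool_rot: [[0.997, 0.079, -0.001], [0.079, -0.997, 0.0], [-0.001, -0.0, -1.0]]
contact_force: [-0.3, 0.7, -2.4]
width: 29.3
grip_force: 60.5
```

Run:
```python
from h import *
c=cam("top");s=ctrl.get_state();print(s["tool_pos"],s["contact_force"])
save(c,"t4.png",(225,60,465,240),3.2)
T=np.eye(4);T[:3,:3]=s["tool_rot"];T[:3,3]=s["tool_pos"]
print("tip",(T@[147,0,10.3,1])[:3],"claw top px",px(c,(T@[150,0,-36,1])[:3]))
r=redmask(c);r[:, :230]=0;r[:,440:]=0;r[200:]=0;r[:60]=0
r=cv2.morphologyEx(r,cv2.MORPH_CLOSE,np.ones((9,9)));q=cv2.minAreaRect(np.argwhere(r>0)[:,::-1].astype(np.float32));B=np.array([ray(c,uv,60) for uv in cv2.boxPoints(q)]);print("crate",B.round(),B.mean(0))
```

```text
[528.23839152 -45.5038941   91.67131819] [-0.01031167 -0.690241   -3.60133489]
tip [674.7687942  -33.9502358   81.16208087] claw top px [341.72377594 140.67925479]
crate [[ 805.  158.   60.]
 [ 833. -201.   60.]
 [ 665. -212.   60.]
 [ 636.  143.   60.]] [734.62686738 -28.15925378  60.        ]
```

View pics/t4.png

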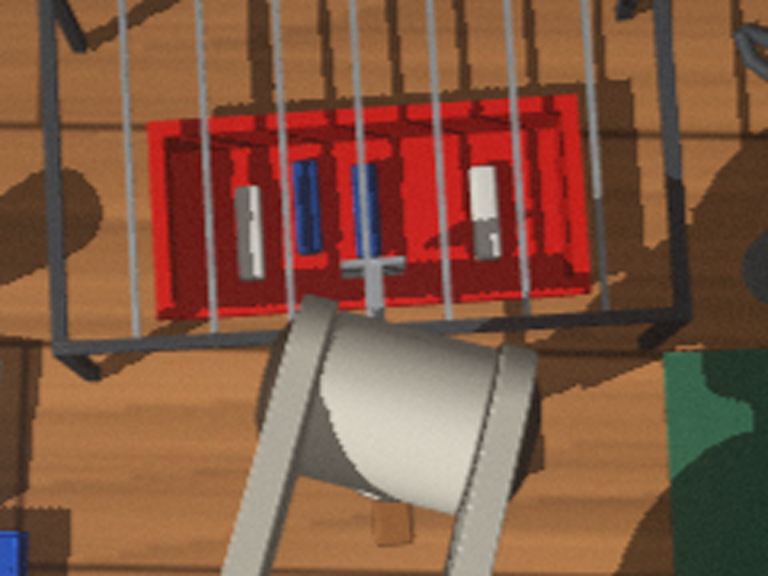

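The claw shows at crop (373,266), just behind the front wall and between the rack's wires. Lowering it inside the lip.

>>> arm_command(targets=[{"wx": 0, "wy": 0, "wz": 0, "dx": 0, "dy": 0, "dz": 0.012, "gripper": 1}, {"wx": 0, "wy": 0, "wz": 0, "dx": 0, "dy": 0, "dz": 0.024, "gripper": 1}, {"wx": 0, "wy": 0, "wz": 0, "dx": 0, "dy": 0, "dz": 0.036, "gripper": 1}, {"wx": 0, "wy": 0, "wz": 0, "dx": 0, "dy": 0, "dz": 0.045, "gripper": 1}, {"wx": 0, "wy": 0, "wz": 0, "dx": 0, "dy": 0, "dz": 0.045, "gripper": 1}, {"wx": 0, "wy": 0, "wz": 0, "dx": 0, "dy": 0, "dz": 0.045, "gripper": 1}])

```text
clock: 6.27
tool_pos: [528.0, -44.5, 46.7]
tool_rot: [[0.997, 0.08, -0.001], [0.08, -0.997, 0.0], [-0.001, -0.0, -1.0]]
contact_force: [0.4, -0.3, -2.1]
width: 29.0
grip_force: 60.5
```

>>> arm_command(targets=[{"wx": 0, "wy": 0, "wz": 0, "dx": -0.006, "dy": 0, "dz": 0, "gripper": 1}, {"wx": 0, "wy": 0, "wz": 0, "dx": -0.012, "dy": 0, "dz": 0, "gripper": 1}, {"wx": 0, "wy": 0, "wz": 0, "dx": -0.018, "dy": 0, "dz": 0, "gripper": 1}, {"wx": 0, "wy": 0, "wz": 0, "dx": -0.024, "dy": 0, "dz": 0, "gripper": 1}, {"wx": 0, "wy": 0, "wz": 0, "dx": -0.03, "dy": 0, "dz": 0, "gripper": 1}, {"wx": 0, "wy": 0, "wz": 0, "dx": -0.036, "dy": 0, "dz": 0, "gripper": 1}, {"wx": 0, "wy": 0, "wz": 0, "dx": -0.042, "dy": 0, "dz": 0, "gripper": 1}, {"wx": 0, "wy": 0, "wz": 0, "dx": -0.05, "dy": 0, "dz": 0, "gripper": 1}])

```text
clock: 6.93
tool_pos: [478.3, -48.7, 47.5]
tool_rot: [[0.997, 0.08, 0.001], [0.08, -0.997, -0.0], [0.001, 0.0, -1.0]]
contact_force: [4.3, 0.2, -2.7]
width: 29.0
grip_force: 60.3
```

```bash
cat >> h.py <<'E'
def crate(c):
    r=redmask(c);r[:, :230]=0;r[:,440:]=0;r[300:]=0;r[:60]=0
    r=cv2.morphologyEx(r,cv2.MORPH_CLOSE,np.ones((9,9)));q=cv2.minAreaRect(np.argwhere(r>0)[:,::-1].astype(np.float32));B=np.array([ray(c,uv,60) for uv in cv2.boxPoints(q)]);print("crate",B.round().tolist(),B.mean(0).round())
E
python3 - <<'E'
from h import *
c=cam("top");s=ctrl.get_state();print(s["tool_pos"],s["contact_force"],s["width"])
crate(c)
E
```

```text
[476.77684005 -48.59339347  47.23684538] [-0.61281478 -0.04724028 -2.30456881] 29.44705677216313
crate [[760.0, 156.0, 60.0], [793.0, -202.0, 60.0], [626.0, -215.0, 60.0], [593.0, 139.0, 60.0]] [693. -30.  60.]
```

>>> arm_command(targets=[{"wx": 0, "wy": 0, "wz": 0, "dx": -0.01, "dy": 0, "dz": 0, "gripper": 1}, {"wx": 0, "wy": 0, "wz": 0, "dx": -0.02, "dy": 0, "dz": 0, "gripper": 1}, {"wx": 0, "wy": 0, "wz": 0, "dx": -0.03, "dy": 0, "dz": 0, "gripper": 1}, {"wx": 0, "wy": 0, "wz": 0, "dx": -0.04, "dy": 0, "dz": 0, "gripper": 1}, {"wx": 0, "wy": 0, "wz": 0, "dx": -0.05, "dy": 0, "dz": 0, "gripper": 1}, {"wx": 0, "wy": 0, "wz": 0, "dx": -0.06, "dy": 0, "dz": 0, "gripper": 1}, {"wx": 0, "wy": 0, "wz": 0, "dx": -0.07, "dy": 0, "dz": 0, "gripper": 1}, {"wx": 0, "wy": 0, "wz": 0, "dx": -0.08, "dy": 0, "dz": 0, "gripper": 1}, {"wx": 0, "wy": 0, "wz": 0, "dx": -0.09, "dy": 0, "dz": 0, "gripper": 1}, {"wx": 0, "wy": 0, "wz": 0, "dx": -0.1, "dy": 0, "dz": 0, "gripper": 1}])

```text
clock: 7.82
tool_pos: [377.9, -56.6, 47.3]
tool_rot: [[0.997, 0.08, 0.0], [0.08, -0.997, 0.0], [0.0, -0.0, -1.0]]
contact_force: [3.3, 0.6, -2.2]
width: 29.6
grip_force: 60.3
```

>>> arm_command(targets=[{"wx": 0, "wy": 0, "wz": 0, "dx": -0.01, "dy": 0, "dz": 0, "gripper": 1}, {"wx": 0, "wy": 0, "wz": 0, "dx": -0.02, "dy": 0, "dz": 0, "gripper": 1}, {"wx": 0, "wy": 0, "wz": 0, "dx": -0.03, "dy": 0, "dz": 0, "gripper": 1}, {"wx": 0, "wy": 0, "wz": 0, "dx": -0.04, "dy": 0, "dz": 0, "gripper": 1}, {"wx": 0, "wy": 0, "wz": 0, "dx": -0.05, "dy": 0, "dz": 0, "gripper": 1}, {"wx": 0, "wy": 0, "wz": 0, "dx": -0.06, "dy": 0, "dz": 0, "gripper": 1}, {"wx": 0, "wy": 0, "wz": 0, "dx": -0.07, "dy": 0, "dz": 0, "gripper": 1}, {"wx": 0, "wy": 0, "wz": 0, "dx": -0.08, "dy": 0, "dz": 0, "gripper": 1}, {"wx": 0, "wy": 0, "wz": 0, "dx": -0.087, "dy": 0, "dz": 0, "gripper": 1}, {"wx": 0, "wy": 0, "wz": 0, "dx": -0.092, "dy": 0, "dz": 0, "gripper": 1}])

```text
clock: 8.65
tool_pos: [286.4, -63.9, 47.3]
tool_rot: [[0.997, 0.079, 0.0], [0.079, -0.997, 0.0], [0.0, 0.0, -1.0]]
contact_force: [3.8, -0.6, -2.7]
width: 29.1
grip_force: 60.5
```

Run:
```python
from h import *
c=cam("top");s=ctrl.get_state();print(s["clock"],s["tool_pos"],s["contact_force"],s["width"]);save(c,"t5.png")
crate(c)
c=cam("scene");save(c,"s5.png")
```

```text
8.7 [285.95276888 -63.89554838  47.24076304] [ 0.19411258 -0.19510861 -3.52359322] 29.443570969618865
crate [[568.0, 141.0, 60.0], [601.0, -217.0, 60.0], [435.0, -230.0, 60.0], [401.0, 124.0, 60.0]] [501. -46.  60.]
```

View pics/s5.png

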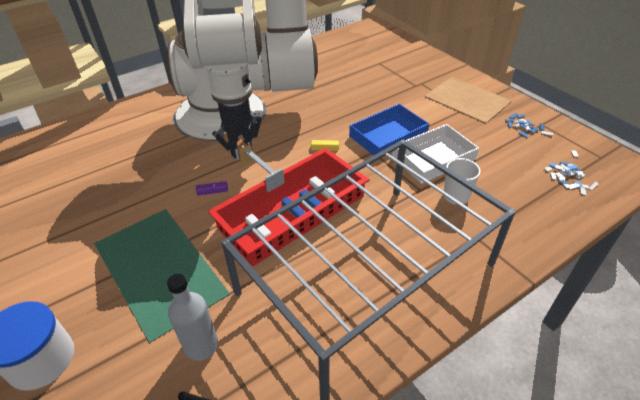

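The scene view shows the crate fully in front of the rack: its near corner is at (365,185), the claw is still inside its lip at (275,182), and the flask (190,320) and cup (460,180) are untouched. Unhook and return the hook.

>>> arm_command(targets=[{"wx": 0, "wy": 0, "wz": 0, "dx": 0.006, "dy": 0, "dz": 0, "gripper": 1}, {"wx": 0, "wy": 0, "wz": 0, "dx": 0.006, "dy": 0, "dz": -0.03, "gripper": 1}, {"wx": 0, "wy": 0, "wz": 0, "dx": 0.006, "dy": 0, "dz": -0.06, "gripper": 1}, {"wx": 0, "wy": 0, "wz": 0, "dx": 0.006, "dy": 0, "dz": -0.1, "gripper": 1}, {"wx": 0, "wy": 0, "wz": 0, "dx": 0.006, "dy": 0, "dz": -0.1, "gripper": 1}, {"wx": 0, "wy": 0, "wz": 0, "dx": 0.006, "dy": 0, "dz": -0.1, "gripper": 1}])

```text
clock: 9.25
tool_pos: [294.5, -63.8, 148.7]
tool_rot: [[0.997, 0.08, 0.003], [0.08, -0.997, -0.001], [0.002, 0.002, -1.0]]
contact_force: [-0.8, 0.5, -2.9]
width: 29.7
grip_force: 60.5
```

Run:
```python
from h import *
c=cam("top");crate(c)
go([385,-395,147],10.5)
```

```text
crate [[567.0, 141.0, 60.0], [600.0, -218.0, 60.0], [434.0, -231.0, 60.0], [400.0, 124.0, 60.0]] [500. -46.  60.]
move [385, -395, 147] 10.5 d [6.440e-02 3.378e-01 2.000e-04] w [ 1.000e-04 -2.000e-04 -1.032e-01]
```

>>> arm_command(targets=[{"wx": 0, "wy": 0, "wz": -0.103, "dx": 0.064, "dy": 0.338, "dz": 0, "gripper": 1}, {"wx": 0, "wy": 0, "wz": -0.103, "dx": 0.064, "dy": 0.338, "dz": 0, "gripper": 1}, {"wx": 0, "wy": 0, "wz": -0.103, "dx": 0.064, "dy": 0.338, "dz": 0, "gripper": 1}, {"wx": 0, "wy": 0, "wz": -0.103, "dx": 0.064, "dy": 0.338, "dz": 0, "gripper": 1}, {"wx": 0, "wy": 0, "wz": -0.103, "dx": 0.064, "dy": 0.338, "dz": 0, "gripper": 1}, {"wx": 0, "wy": 0, "wz": -0.103, "dx": 0.064, "dy": 0.338, "dz": 0, "gripper": 1}, {"wx": 0, "wy": 0, "wz": -0.103, "dx": 0.064, "dy": 0.338, "dz": 0, "gripper": 1}, {"wx": 0, "wy": 0, "wz": -0.103, "dx": 0.064, "dy": 0.338, "dz": 0, "gripper": 1}, {"wx": 0, "wy": 0, "wz": -0.103, "dx": 0.064, "dy": 0.338, "dz": 0, "gripper": 1}, {"wx": 0, "wy": 0, "wz": -0.103, "dx": 0.064, "dy": 0.338, "dz": 0, "gripper": 1}])

```text
clock: 10.13
tool_pos: [384.0, -397.9, 144.0]
tool_rot: [[0.984, 0.18, -0.003], [0.18, -0.984, 0.003], [-0.002, -0.003, -1.0]]
contact_force: [0.3, 0.2, -3.1]
width: 29.2
grip_force: 60.7
```

Run:
```python
from h import *
s=ctrl.get_state();print(s["tool_pos"],s["contact_force"])
go([462,-381,14],10.5)
```

```text
[ 384.03494718 -397.89961135  144.00315689] [ 0.32856415  0.20319341 -3.0852285 ]
move [462, -381, 14] 10.5 d [ 0.08   -0.0022  0.1299] w [-0.0033  0.002  -0.0025]
```

>>> arm_command(targets=[{"wx": 0, "wy": 0, "wz": 0, "dx": 0.035, "dy": 0, "dz": 0.005, "gripper": 1}, {"wx": 0, "wy": 0, "wz": 0, "dx": 0.07, "dy": -0.001, "dz": 0.02, "gripper": 1}, {"wx": 0, "wy": 0, "wz": 0, "dx": 0.08, "dy": -0.002, "dz": 0.05, "gripper": 1}, {"wx": 0, "wy": 0, "wz": 0, "dx": 0.08, "dy": -0.002, "dz": 0.08, "gripper": 1}, {"wx": 0, "wy": 0, "wz": 0, "dx": 0.08, "dy": -0.002, "dz": 0.105, "gripper": 1}, {"wx": 0, "wy": 0, "wz": 0, "dx": 0.08, "dy": -0.002, "dz": 0.119, "gripper": 1}, {"wx": 0, "wy": 0, "wz": 0, "dx": 0.08, "dy": -0.002, "dz": 0.125, "gripper": 1}, {"wx": 0, "wy": 0, "wz": 0, "dx": 0.08, "dy": -0.002, "dz": 0.128, "gripper": 1}, {"wx": 0, "wy": 0, "wz": 0, "dx": 0.08, "dy": -0.002, "dz": 0.129, "gripper": 1}, {"wx": 0, "wy": 0, "wz": 0, "dx": 0.08, "dy": -0.002, "dz": 0.13, "gripper": 1}])

```text
clock: 10.97
tool_pos: [462.5, -378.9, 17.9]
tool_rot: [[0.983, 0.182, 0.001], [0.182, -0.983, -0.001], [0.0, 0.001, -1.0]]
contact_force: [0.3, 0.2, -1.8]
width: 29.4
grip_force: 60.6
```

>>> arm_command(targets=[{"wx": 0, "wy": 0, "wz": 0, "dx": 0, "dy": 0, "dz": 0.001, "gripper": 1}, {"wx": 0, "wy": 0, "wz": 0, "dx": 0, "dy": 0, "dz": 0.002, "gripper": 1}, {"wx": 0, "wy": 0, "wz": 0, "dx": 0, "dy": 0, "dz": 0.002, "gripper": 1}, {"wx": 0, "wy": 0, "wz": 0, "dx": 0, "dy": 0, "dz": 0.002, "gripper": 1}])

```text
clock: 11.3
tool_pos: [462.3, -378.9, 15.7]
tool_rot: [[0.983, 0.182, 0.0], [0.182, -0.983, -0.0], [0.0, 0.0, -1.0]]
contact_force: [0.7, -0.2, -3.0]
width: 29.4
grip_force: 60.6
```

>>> arm_command(targets=[{"wx": 0, "wy": 0, "wz": 0, "dx": 0, "dy": 0, "dz": 0.001, "gripper": 1}, {"wx": 0, "wy": 0, "wz": 0, "dx": 0, "dy": 0, "dz": 0.002, "gripper": 1}, {"wx": 0, "wy": 0, "wz": 0, "dx": 0, "dy": 0, "dz": 0.002, "gripper": 1}, {"wx": 0, "wy": 0, "wz": 0, "dx": 0, "dy": 0, "dz": 0.002, "gripper": 1}])

```text
clock: 11.63
tool_pos: [462.3, -378.8, 13.3]
tool_rot: [[0.983, 0.182, 0.0], [0.182, -0.983, -0.0], [0.0, 0.0, -1.0]]
contact_force: [-0.1, -0.8, -2.4]
width: 29.4
grip_force: 60.8
```

>>> arm_command(targets=[{"wx": 0, "wy": 0, "wz": 0, "dx": 0, "dy": 0, "dz": 0.001, "gripper": 1}, {"wx": 0, "wy": 0, "wz": 0, "dx": 0, "dy": 0, "dz": 0.001, "gripper": 1}, {"wx": 0, "wy": 0, "wz": 0, "dx": 0, "dy": 0, "dz": 0.0015, "gripper": 1}])

```text
clock: 11.88
tool_pos: [462.4, -378.9, 13.2]
tool_rot: [[0.983, 0.182, 0.0], [0.182, -0.983, -0.0], [0.0, 0.0, -1.0]]
contact_force: [-10.2, 9.0, 28.2]
width: 29.2
grip_force: 64.1
```

>>> arm_command(targets=[{"wx": 0, "wy": 0, "wz": 0, "dx": 0, "dy": 0, "dz": -0.0012, "gripper": 1}, {"wx": 0, "wy": 0, "wz": 0, "dx": 0, "dy": 0, "dz": -0.0012, "gripper": 0.2}, {"wx": 0, "wy": 0, "wz": 0, "dx": 0, "dy": 0, "dz": -0.0012, "gripper": -0.2}, {"wx": 0, "wy": 0, "wz": 0, "dx": 0, "dy": 0, "dz": -0.0012, "gripper": -1}, {"wx": 0, "wy": 0, "wz": 0, "dx": 0, "dy": 0, "dz": -0.0012, "gripper": -1}, {"wx": 0, "wy": 0, "wz": 0, "dx": 0, "dy": 0, "dz": -0.0012, "gripper": -1}, {"wx": 0, "wy": 0, "wz": 0, "dx": 0, "dy": 0, "dz": -0.0012, "gripper": -1}])

```text
clock: 12.47
tool_pos: [462.2, -378.7, 12.9]
tool_rot: [[0.983, 0.182, -0.0], [0.182, -0.983, 0.0], [-0.0, -0.0, -1.0]]
contact_force: [0.1, 0.2, 0.6]
width: 85.3
grip_force: 0.0
```

>>> arm_command(targets=[{"wx": 0, "wy": 0, "wz": 0, "dx": 0, "dy": 0, "dz": -0.02, "gripper": -1}, {"wx": 0, "wy": 0, "wz": 0, "dx": 0, "dy": 0, "dz": -0.06, "gripper": -1}, {"wx": 0, "wy": 0, "wz": 0, "dx": 0, "dy": 0, "dz": -0.1, "gripper": -1}, {"wx": 0, "wy": 0, "wz": 0, "dx": 0, "dy": 0, "dz": -0.14, "gripper": -1}, {"wx": 0, "wy": 0, "wz": 0, "dx": 0, "dy": 0, "dz": -0.18, "gripper": -1}, {"wx": 0, "wy": 0, "wz": 0, "dx": 0, "dy": 0, "dz": -0.18, "gripper": -1}])

```text
clock: 12.97
tool_pos: [463.9, -380.3, 201.5]
tool_rot: [[0.983, 0.182, 0.007], [0.182, -0.983, -0.008], [0.006, 0.009, -1.0]]
contact_force: [-0.5, -0.9, 0.2]
width: 85.2
grip_force: 0.0
```

Run:
```python
from h import *
c=cam("top");save(c,"t6.png",(180,100,520,320),2.3);crate(c);s=ctrl.get_state();print(s["tool_pos"],s["width"])
rec(c,["blue1","white1","blue_tray","white_tray","hook"])
go([440,-60,250],5.2)
```

```text
crate [[568.0, 141.0, 60.0], [601.0, -217.0, 60.0], [435.0, -230.0, 60.0], [401.0, 124.0, 60.0]] [501. -45.  60.]
[ 463.33355272 -379.82627611  197.62254581] 85.20467779040776
blue1 [([316.0, -166.0, 14.0], [389.0, 285.0], 0.72), ([508.0, -41.0, 24.0], [343.0, 211.0], 0.63), ([506.0, 6.0, 20.0], [325.0, 212.0], 0.53), ([342.0, 166.0, 20.0], [263.0, 272.0], 0.52)]
white1 [([510.0, -140.0, 25.0], [380.0, 211.0], 0.77), ([527.0, -372.0, 1.0], [466.0, 207.0], 0.71), ([485.0, 54.0, 27.0], [307.0, 219.0], 0.58), ([524.0, -360.0, 51.0], [466.0, 207.0], 0.56)]
blue_tray [([396.0, 354.0, 2.0], [196.0, 250.0], 0.77)]
white_tray [([553.0, 385.0, 6.0], [186.0, 192.0], 0.91), ([396.0, 355.0, 3.0], [195.0, 250.0], 0.38)]
hook [([526.0, -357.0, 50.0], [465.0, 206.0], 0.8), ([502.0, -51.0, 2.0], [346.0, 214.0], 0.32)]
move [440, -60, 250] 5.2 d [ 0.0362 -0.3172 -0.0579] w [-0.0019  0.0013  0.092 ]
```

View pics/t6.png

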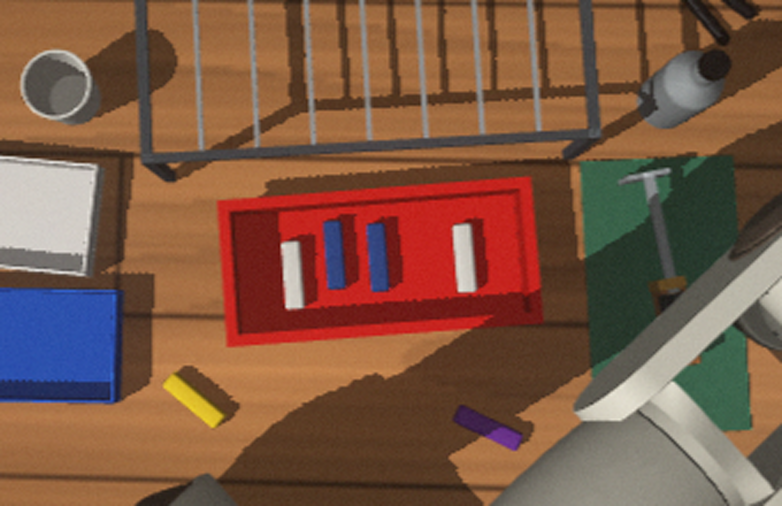

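Top crop: the crate stands clear with white (292,275), blue (335,255), blue (378,257), white (465,258), so four tiles. The hook is upright on the mat. The yellow (193,400) and purple (488,428) bars outside the crate are the look-alikes and stay. Next a close look from the wrist.

>>> arm_command(targets=[{"wx": -0.002, "wy": 0.001, "wz": 0.092, "dx": 0.126, "dy": -0.314, "dz": -0.052, "gripper": -1}, {"wx": -0.002, "wy": 0.001, "wz": 0.092, "dx": 0.126, "dy": -0.314, "dz": -0.052, "gripper": -1}, {"wx": -0.002, "wy": 0.001, "wz": 0.092, "dx": 0.126, "dy": -0.314, "dz": -0.052, "gripper": 0.1}, {"wx": -0.002, "wy": 0.001, "wz": 0.092, "dx": 0.126, "dy": -0.314, "dz": -0.052, "gripper": 0.1}, {"wx": -0.002, "wy": 0.001, "wz": 0.092, "dx": 0.126, "dy": -0.314, "dz": -0.052, "gripper": 0.1}, {"wx": -0.002, "wy": 0.001, "wz": 0.092, "dx": 0.126, "dy": -0.314, "dz": -0.052, "gripper": 0.1}, {"wx": -0.002, "wy": 0.001, "wz": 0.092, "dx": 0.126, "dy": -0.314, "dz": -0.052, "gripper": 0.1}, {"wx": -0.002, "wy": 0.001, "wz": 0.092, "dx": 0.126, "dy": -0.314, "dz": -0.052, "gripper": 0.1}, {"wx": -0.002, "wy": 0.001, "wz": 0.092, "dx": 0.126, "dy": -0.314, "dz": -0.052, "gripper": 0.1}, {"wx": -0.002, "wy": 0.001, "wz": 0.092, "dx": 0.126, "dy": -0.314, "dz": -0.052, "gripper": 0.1}])

```text
clock: 14.1
tool_pos: [529.3, -44.4, 244.6]
tool_rot: [[0.996, 0.094, 0.001], [0.094, -0.996, -0.001], [0.001, 0.001, -1.0]]
contact_force: [0.6, -0.1, -0.0]
width: 38.4
grip_force: 0.0
```

```bash
cat >> h.py <<'E'
def tiles(c,z=25,roi=None):
    h=cv2.cvtColor(c["frame"],cv2.COLOR_RGB2HSV);H,S,V=[h[...,i].astype(int) for i in range(3)]
    for n,m in [("blue",(H>105)&(H<130)&(S>110)),("white",(S<70)&(V>95))]:
        m=cv2.morphologyEx(m.astype(np.uint8),cv2.MORPH_OPEN,np.ones((3,3)))
        k,lab,st,_=cv2.connectedComponentsWithStats(m)
        for i in range(1,k):
            if 300<st[i,4]<6000:
                q=cv2.minAreaRect(np.argwhere(lab==i)[:,::-1].astype(np.float32));B=np.array([ray(c,u,z) for u in cv2.boxPoints(q)])
                e=[B[1]-B[0],B[2]-B[1]];L=max(e,key=np.linalg.norm);a=np.degrees(np.arctan2(L[1],L[0]));a=(a+90)%180-90
                print(n,np.round(q[0]),"ctr",B.mean(0).round(1)[:2],"len",[round(float(np.linalg.norm(x))) for x in e],"yaw",round(a,1))
E
python3 - <<'E'
from h import *
c=cam("wrist");s=ctrl.get_state();print(s["clock"],s["tool_pos"],s["width"]);save(c,"w7.png")
tiles(c);rec(c,["white1","blue1"])
E
```

```text
14.15 [529.05581977 -46.11258162 244.27083742] 38.624906310703
blue [268. 152.] ctr [538.5   9.4] len [20, 20] yaw 3.5
blue [314. 168.] ctr [525.9 -41.3] len [19, 21] yaw 5.7
blue [269. 202.] ctr [483.6   4.8] len [18, 26] yaw 3.5
white [508.  39.] ctr [ 669.9 -216.5] len [27, 70] yaw 21.5
white [605.  34.] ctr [ 682.6 -308.6] len [63, 15] yaw 3.5
white [ 12. 131.] ctr [533.4 275.9] len [23, 112] yaw -8.7
white [608. 176.] ctr [ 544.2 -359.8] len [65, 141] yaw 20.9
white [403. 191.] ctr [ 509.  -141.3] len [81, 24] yaw 5.4
white [225. 195.] ctr [485.5  53.2] len [24, 80] yaw 6.4
white [255. 271.] ctr [395.7  16.7] len [70, 18] yaw -9.7
white [379. 271.] ctr [ 409.5 -129.3] len [18, 70] yaw 20.5
white1 [([487.0, 56.0, 26.0], [223.0, 195.0], 0.81), ([515.0, -140.0, 22.0], [403.0, 186.0], 0.71), ([617.0, -37.0, 169.0], [319.0, 69.0], 0.5), ([685.0, -347.0, 9.0], [629.0, 40.0], 0.39)]
blue1 [([508.0, 8.0, 24.0], [267.0, 180.0], 0.78), ([510.0, -42.0, 17.0], [313.0, 181.0], 0.71), ([345.0, 169.0, 15.0], [132.0, 294.0], 0.64), ([486.0, 55.0, 26.0], [224.0, 196.0], 0.58)]
```

View pics/w7.png

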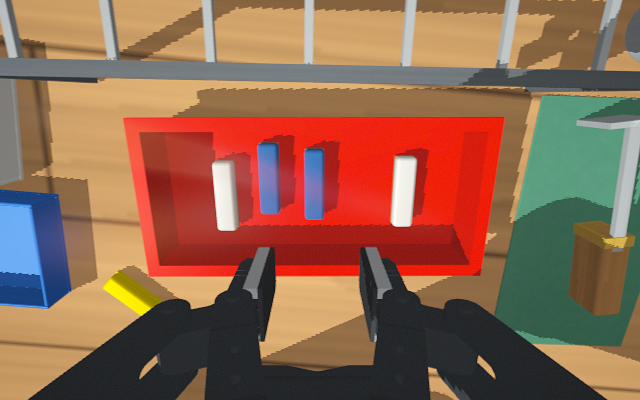

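The wrist view shows the crate tiles at (225,195) white, (269,178) blue, (314,184) blue, (403,191) white. Measure the trays and take the right white tile first.

Run:
```python
from h import *
c=cam("top")
for n in ["blue_tray","white_tray"]:
    m=ctrl.regions_of(c,n)[0]["mask"];q=cv2.minAreaRect(np.argwhere(m)[:,::-1].astype(np.float32));B=np.array([ray(c,u,38) for u in cv2.boxPoints(q)])
    print(n,np.round(q[0]),B.mean(0).round(),B.round()[:,:2].tolist())
w_=cam("wrist")
for u in [(269,178.5),(314,184)]: print(ray(w_,u,25).round(1))
go([509,-141,100],5.5)
```

```text
blue_tray [194. 250.] [399. 348.  38.] [[464.0, 450.0], [468.0, 251.0], [335.0, 246.0], [330.0, 444.0]]
white_tray [185. 192.] [550. 379.  38.] [[492.0, 482.0], [623.0, 476.0], [607.0, 275.0], [478.0, 283.0]]
[510.2   2.4  25. ]
[508.4 -46.7  25. ]
move [509, -141, 100] 5.5 d [-0.0282  0.0905  0.1448] w [ 0.0018 -0.0005 -0.0067]
```

Run:
```python
from h import *
c=cam("wrist");tiles(c)
h=cv2.cvtColor(c["frame"],cv2.COLOR_RGB2HSV)
m=((h[...,0]>100)&(h[...,0]<135)&(h[...,1]>90)).astype(np.uint8);m[:130]=0;m[225:]=0
for a,b in [(250,290),(295,335)]:
    mm=m.copy();mm[:,:a]=0;mm[:,b:]=0;q=cv2.minAreaRect(np.argwhere(mm)[:,::-1].astype(np.float32));print(q,ray(c,q[0],25).round(1))
s=ctrl.get_state();print(s["tool_pos"],s["tool_rot"])
```

```text
blue [264. 152.] ctr [538.5   9.2] len [19, 21] yaw 3.0
blue [310. 166.] ctr [527.3 -40.6] len [19, 23] yaw 5.2
blue [265. 200.] ctr [484.8   5.8] len [18, 27] yaw 3.0
white [499.  32.] ctr [ 673.5 -211.1] len [58, 13] yaw 4.6
white [598.  33.] ctr [ 681.5 -305.5] len [60, 15] yaw 3.1
white [ 10. 132.] ctr [534.1 274.1] len [19, 111] yaw -9.2
white [606. 173.] ctr [ 545.2 -361.1] len [68, 140] yaw 20.6
white [400. 190.] ctr [ 509.4 -140.9] len [79, 24] yaw 5.4
white [222. 195.] ctr [486.3  53.4] len [24, 80] yaw 6.5
white [255. 271.] ctr [395.6  13.6] len [70, 18] yaw -10.0
white [379. 271.] ctr [ 408.6 -132.7] len [19, 71] yaw 20.2
((264.86102294921875, 177.03994750976562), (70.51799774169922, 20.163028717041016), 87.99044799804688) [511.5   7.1  25. ]
((310.0, 183.0), (70.0, 18.0), 90.0) [509.2 -42.1  25. ]
[528.93762701 -48.02679383 244.76653056] [[ 9.96019796e-01  8.91283331e-02  8.40097702e-04]
 [ 8.91296560e-02 -9.96018587e-01 -1.69663673e-03]
 [ 6.85534523e-04  1.76476139e-03 -9.99998208e-01]]
```

>>> arm_command(targets=[{"wx": 0.002, "wy": -0.001, "wz": -0.007, "dx": -0.028, "dy": 0.091, "dz": 0.15, "gripper": 0.1}, {"wx": 0.002, "wy": -0.001, "wz": -0.007, "dx": -0.028, "dy": 0.091, "dz": 0.15, "gripper": 0.1}, {"wx": 0.002, "wy": -0.001, "wz": -0.007, "dx": -0.028, "dy": 0.091, "dz": 0.15, "gripper": 0.1}, {"wx": 0.002, "wy": -0.001, "wz": -0.007, "dx": -0.028, "dy": 0.091, "dz": 0.15, "gripper": 0.1}, {"wx": 0.002, "wy": -0.001, "wz": -0.007, "dx": -0.028, "dy": 0.091, "dz": 0.15, "gripper": 0.1}, {"wx": 0.002, "wy": -0.001, "wz": -0.007, "dx": -0.028, "dy": 0.091, "dz": 0.15, "gripper": 0.1}, {"wx": 0.002, "wy": -0.001, "wz": -0.007, "dx": -0.028, "dy": 0.091, "dz": 0.15, "gripper": 0.1}])

```text
clock: 15.08
tool_pos: [509.9, -140.7, 95.9]
tool_rot: [[0.995, 0.096, 0.0], [0.096, -0.995, 0.0], [0.0, -0.0, -1.0]]
contact_force: [0.3, 0.5, 0.8]
width: 38.5
grip_force: 0.0
```

Run:
```python
from h import *
c=cam("wrist");tiles(c);s=ctrl.get_state();print(s["tool_pos"])
go([509.5,-141,9],5.5)
```

```text
blue [ 95. 181.] ctr [515.2   3.2] len [26, 60] yaw 7.6
blue [169. 190.] ctr [514.6 -43.6] len [20, 32] yaw 6.1
white [580.  15.] ctr [ 639.  -274.5] len [64, 14] yaw -70.9
white [623.  94.] ctr [ 600.2 -314.2] len [19, 8] yaw -84.5
white [321. 208.] ctr [ 509.7 -142.9] len [21, 80] yaw 6.6
white [ 28. 215.] ctr [486.7  49.3] len [30, 81] yaw 5.8
white [255. 272.] ctr [ 460.7 -101.3] len [41, 11] yaw -9.6
white [379. 272.] ctr [ 469.  -187.7] len [11, 41] yaw 20.9
[ 510.47037927 -140.42488186   96.80038541]
move [509.5, -141, 9] 5.5 d [-0.0012  0.0004  0.0878] w [ 0.0005 -0.0018  0.0015]
```

>>> arm_command(targets=[{"wx": 0, "wy": 0, "wz": 0, "dx": -0.001, "dy": 0.0015, "dz": 0.03, "gripper": 0.1}, {"wx": 0, "wy": 0, "wz": 0, "dx": -0.001, "dy": 0.0015, "dz": 0.055, "gripper": 0.1}, {"wx": 0, "wy": 0, "wz": 0, "dx": -0.001, "dy": 0.0015, "dz": 0.075, "gripper": 0.1}, {"wx": 0, "wy": 0, "wz": 0, "dx": -0.001, "dy": 0.0015, "dz": 0.086, "gripper": 0.1}, {"wx": 0, "wy": 0, "wz": 0, "dx": -0.001, "dy": 0.0015, "dz": 0.086, "gripper": 0.1}, {"wx": 0, "wy": 0, "wz": 0, "dx": -0.001, "dy": 0.0015, "dz": 0.086, "gripper": 0.1}, {"wx": 0, "wy": 0, "wz": 0, "dx": -0.001, "dy": 0.0015, "dz": 0.086, "gripper": 0.1}])

```text
clock: 15.72
tool_pos: [509.9, -142.2, 11.0]
tool_rot: [[0.995, 0.098, 0.002], [0.098, -0.995, -0.001], [0.002, 0.001, -1.0]]
contact_force: [-0.4, 0.4, 0.7]
width: 38.6
grip_force: 0.0
```

>>> arm_command(targets=[{"wx": 0, "wy": 0, "wz": 0, "dx": 0, "dy": 0, "dz": 0, "gripper": 0.4}, {"wx": 0, "wy": 0, "wz": 0, "dx": 0, "dy": 0, "dz": 0, "gripper": 1}, {"wx": 0, "wy": 0, "wz": 0, "dx": 0, "dy": 0, "dz": 0, "gripper": 1}, {"wx": 0, "wy": 0, "wz": 0, "dx": 0, "dy": 0, "dz": 0, "gripper": 1}, {"wx": 0, "wy": 0, "wz": 0, "dx": 0, "dy": 0, "dz": 0, "gripper": 1}, {"wx": 0, "wy": 0, "wz": 0, "dx": 0, "dy": 0, "dz": 0, "gripper": 1}])

```text
clock: 16.22
tool_pos: [509.6, -142.3, 10.8]
tool_rot: [[0.995, 0.098, 0.002], [0.098, -0.995, -0.001], [0.002, 0.001, -1.0]]
contact_force: [-1.6, 2.5, 12.2]
width: 20.7
grip_force: 59.6
```

>>> arm_command(targets=[{"wx": 0, "wy": 0, "wz": 0, "dx": 0, "dy": 0, "dz": -0.02, "gripper": 1}, {"wx": 0, "wy": 0, "wz": 0, "dx": 0, "dy": 0, "dz": -0.06, "gripper": 1}, {"wx": 0, "wy": 0, "wz": 0, "dx": 0, "dy": 0, "dz": -0.1, "gripper": 1}, {"wx": 0, "wy": 0, "wz": 0, "dx": 0, "dy": 0, "dz": -0.14, "gripper": 1}, {"wx": 0, "wy": 0, "wz": 0, "dx": 0, "dy": 0, "dz": -0.14, "gripper": 1}, {"wx": 0, "wy": 0, "wz": 0, "dx": 0, "dy": 0, "dz": -0.14, "gripper": 1}])

```text
clock: 16.72
tool_pos: [509.8, -142.5, 152.2]
tool_rot: [[0.995, 0.098, 0.005], [0.098, -0.995, -0.002], [0.005, 0.002, -1.0]]
contact_force: [0.2, 0.7, -0.8]
width: 20.5
grip_force: 59.2
```

Run:
```python
from h import *
s=ctrl.get_state();print(s["tool_pos"],s["width"],s["grip_force"])
go([500,200,150],-4)
```

```text
[ 509.8125774  -142.5190859   152.19717488] 20.517815584737722 59.1706109046936
move [500, 200, 150] -4 d [ 0.0237 -0.3418  0.0015] w [ 0.002  -0.0049  0.1676]
```

>>> arm_command(targets=[{"wx": 0.002, "wy": -0.004, "wz": 0.168, "dx": 0.024, "dy": -0.342, "dz": 0, "gripper": 1}, {"wx": 0.002, "wy": -0.004, "wz": 0.168, "dx": 0.024, "dy": -0.342, "dz": 0, "gripper": 1}, {"wx": 0.002, "wy": -0.004, "wz": 0.168, "dx": 0.024, "dy": -0.342, "dz": 0, "gripper": 1}, {"wx": 0.002, "wy": -0.004, "wz": 0.168, "dx": 0.024, "dy": -0.342, "dz": 0, "gripper": 1}, {"wx": 0.002, "wy": -0.004, "wz": 0.168, "dx": 0.024, "dy": -0.342, "dz": 0, "gripper": 1}, {"wx": 0.002, "wy": -0.004, "wz": 0.168, "dx": 0.024, "dy": -0.342, "dz": 0, "gripper": 1}, {"wx": 0.002, "wy": -0.004, "wz": 0.168, "dx": 0.024, "dy": -0.342, "dz": 0, "gripper": 1}, {"wx": 0.002, "wy": -0.004, "wz": 0.168, "dx": 0.024, "dy": -0.342, "dz": 0, "gripper": 1}, {"wx": 0.002, "wy": -0.004, "wz": 0.168, "dx": 0.024, "dy": -0.342, "dz": 0, "gripper": 1}, {"wx": 0.002, "wy": -0.004, "wz": 0.168, "dx": 0.024, "dy": -0.342, "dz": 0, "gripper": 1}])

```text
clock: 17.55
tool_pos: [498.2, 203.8, 148.1]
tool_rot: [[0.998, -0.067, -0.006], [-0.067, -0.998, 0.002], [-0.006, -0.002, -1.0]]
contact_force: [-0.1, -0.3, -0.6]
width: 20.5
grip_force: 59.2
```

Run:
```python
from h import *
c=cam("wrist");s=ctrl.get_state();print(s["tool_pos"])
rec(c,["white_tray","blue_tray"])
go([548,340,110],-4)
```

```text
[498.44807791 202.04888271 148.14865368]
white_tray [([553.0, 371.0, -1.0], [114.0, 131.0], 0.66)]
blue_tray [([417.0, 381.0, 5.0], [135.0, 277.0], 0.62)]
move [548, 340, 110] -4 d [ 0.0394 -0.1429  0.0384] w [-0.0012  0.0052 -0.0001]
```

>>> arm_command(targets=[{"wx": -0.001, "wy": 0.005, "wz": 0, "dx": 0.039, "dy": -0.143, "dz": 0.02, "gripper": 1}, {"wx": -0.001, "wy": 0.005, "wz": 0, "dx": 0.039, "dy": -0.143, "dz": 0.02, "gripper": 1}, {"wx": -0.001, "wy": 0.005, "wz": 0, "dx": 0.039, "dy": -0.143, "dz": 0.02, "gripper": 1}, {"wx": -0.001, "wy": 0.005, "wz": 0, "dx": 0.039, "dy": -0.143, "dz": 0.02, "gripper": 1}, {"wx": -0.001, "wy": 0.005, "wz": 0, "dx": 0.039, "dy": -0.143, "dz": 0.038, "gripper": 1}, {"wx": -0.001, "wy": 0.005, "wz": 0, "dx": 0.039, "dy": -0.143, "dz": 0.038, "gripper": 1}, {"wx": -0.001, "wy": 0.005, "wz": 0, "dx": 0.039, "dy": -0.143, "dz": 0.038, "gripper": 1}])

```text
clock: 18.28
tool_pos: [547.8, 339.1, 110.3]
tool_rot: [[0.997, -0.071, -0.001], [-0.071, -0.997, -0.001], [-0.001, 0.001, -1.0]]
contact_force: [-0.5, 1.1, -0.3]
width: 20.1
grip_force: 59.4
```

Run:
```python
from h import *
c=cam("wrist");s=ctrl.get_state();print(s["tool_pos"]);save(c,"w8.png")
a=np.radians(-4);
for x,y in [(-65,-95),(65,-95),(65,95),(-65,95)]: print(px(c,[551+x*np.cos(a)-y*np.sin(a),380+x*np.sin(a)+y*np.cos(a),40]).round())
go([548,338,11],-4)
```

```text
[548.22743657 339.14319671 111.44232556]
[393. 297.]
[407. 108.]
[ 90. 108.]
[126. 297.]
move [548, 338, 11] -4 d [-0.0002  0.0012  0.1004] w [-0.0002 -0.0002 -0.0019]
```

View pics/w8.png

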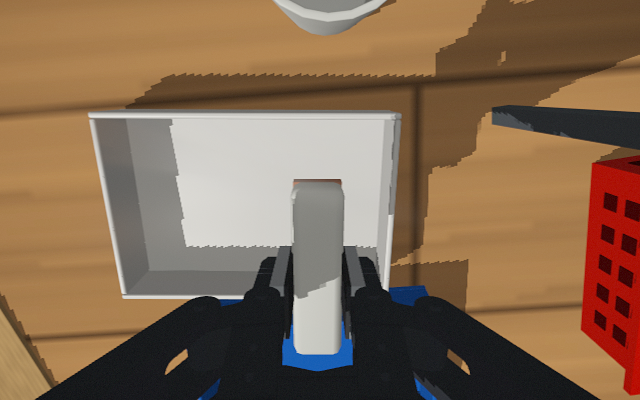

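The wrist view shows the white tray with rim corners (90,115), (400,112), (388,295), (125,297), and the tile at (317,265) over its right half, matching the estimate. Lower it in.

>>> arm_command(targets=[{"wx": 0, "wy": 0, "wz": 0, "dx": 0, "dy": -0.004, "dz": 0.03, "gripper": 1}, {"wx": 0, "wy": 0, "wz": 0, "dx": 0, "dy": -0.004, "dz": 0.06, "gripper": 1}, {"wx": 0, "wy": 0, "wz": 0, "dx": 0, "dy": -0.004, "dz": 0.08, "gripper": 1}, {"wx": 0, "wy": 0, "wz": 0, "dx": 0, "dy": -0.004, "dz": 0.091, "gripper": 1}, {"wx": 0, "wy": 0, "wz": 0, "dx": 0, "dy": -0.004, "dz": 0.095, "gripper": 1}, {"wx": 0, "wy": 0, "wz": 0, "dx": 0, "dy": -0.004, "dz": 0.097, "gripper": 1}, {"wx": 0, "wy": 0, "wz": 0, "dx": 0, "dy": -0.004, "dz": 0.098, "gripper": 1}, {"wx": 0, "wy": 0, "wz": 0, "dx": 0, "dy": -0.004, "dz": 0.098, "gripper": 1}])

```text
clock: 19.0
tool_pos: [549.1, 344.8, 14.7]
tool_rot: [[0.998, -0.07, 0.003], [-0.07, -0.998, 0.002], [0.003, -0.002, -1.0]]
contact_force: [-0.4, -0.5, 0.4]
width: 20.2
grip_force: 59.4
```

>>> arm_command(targets=[{"wx": 0, "wy": 0, "wz": 0, "dx": 0, "dy": 0, "dz": 0.001, "gripper": 1}, {"wx": 0, "wy": 0, "wz": 0, "dx": 0, "dy": 0, "dz": 0.0015, "gripper": 1}, {"wx": 0, "wy": 0, "wz": 0, "dx": 0, "dy": 0, "dz": 0.0015, "gripper": 1}])

```text
clock: 19.25
tool_pos: [548.6, 344.8, 12.2]
tool_rot: [[0.998, -0.07, 0.001], [-0.07, -0.998, 0.001], [0.001, -0.001, -1.0]]
contact_force: [-0.2, 0.4, -1.1]
width: 20.5
grip_force: 59.4
```

>>> arm_command(targets=[{"wx": 0, "wy": 0, "wz": 0, "dx": 0, "dy": 0, "dz": 0.001, "gripper": 1}, {"wx": 0, "wy": 0, "wz": 0, "dx": 0, "dy": 0, "dz": 0.0015, "gripper": 1}, {"wx": 0, "wy": 0, "wz": 0, "dx": 0, "dy": 0, "dz": 0.0015, "gripper": 1}])

```text
clock: 19.5
tool_pos: [548.4, 344.7, 10.2]
tool_rot: [[0.998, -0.07, 0.001], [-0.07, -0.998, 0.001], [0.001, -0.001, -1.0]]
contact_force: [-0.2, 0.2, -0.7]
width: 20.7
grip_force: 59.4
```

>>> arm_command(targets=[{"wx": 0, "wy": 0, "wz": 0, "dx": 0, "dy": 0, "dz": 0.0005, "gripper": 1}, {"wx": 0, "wy": 0, "wz": 0, "dx": 0, "dy": 0, "dz": 0.001, "gripper": 1}, {"wx": 0, "wy": 0, "wz": 0, "dx": 0, "dy": 0, "dz": 0.001, "gripper": 1}])

```text
clock: 19.75
tool_pos: [548.4, 344.7, 9.9]
tool_rot: [[0.998, -0.07, 0.001], [-0.07, -0.998, 0.001], [0.001, -0.001, -1.0]]
contact_force: [-4.3, -1.0, 6.8]
width: 20.5
grip_force: 60.4
```

Touched down. Release (opening to 38 mm only) and rise.

>>> arm_command(targets=[{"wx": 0, "wy": 0, "wz": 0, "dx": 0, "dy": 0, "dz": 0, "gripper": 0.3}, {"wx": 0, "wy": 0, "wz": 0, "dx": 0, "dy": 0, "dz": 0, "gripper": 0.1}, {"wx": 0, "wy": 0, "wz": 0, "dx": 0, "dy": 0, "dz": 0, "gripper": 0.1}, {"wx": 0, "wy": 0, "wz": 0, "dx": 0, "dy": 0, "dz": 0, "gripper": 0.1}, {"wx": 0, "wy": 0, "wz": 0, "dx": 0, "dy": 0, "dz": 0, "gripper": 0.1}, {"wx": 0, "wy": 0, "wz": 0, "dx": 0, "dy": 0, "dz": -0.03, "gripper": 0.1}, {"wx": 0, "wy": 0, "wz": 0, "dx": 0, "dy": 0, "dz": -0.07, "gripper": 0.1}, {"wx": 0, "wy": 0, "wz": 0, "dx": 0, "dy": 0, "dz": -0.11, "gripper": 0.1}, {"wx": 0, "wy": 0, "wz": 0, "dx": 0, "dy": 0, "dz": -0.14, "gripper": 0.1}, {"wx": 0, "wy": 0, "wz": 0, "dx": 0, "dy": 0, "dz": -0.14, "gripper": 0.1}])

```text
clock: 20.58
tool_pos: [550.3, 345.6, 156.7]
tool_rot: [[0.998, -0.07, 0.009], [-0.07, -0.998, 0.005], [0.009, -0.005, -1.0]]
contact_force: [-0.0, 1.2, 0.4]
width: 38.3
grip_force: 0.0
```

Run:
```python
from h import *
c=cam("top");crate(c);rec(c,["white1"]);s=ctrl.get_state();print(s["tool_pos"],s["width"])
go([490,53,150],6)
```

```text
crate [[567.0, 142.0, 60.0], [601.0, -215.0, 60.0], [435.0, -229.0, 60.0], [401.0, 125.0, 60.0]] [501. -44.  60.]
white1 [([468.0, -370.0, 48.0], [470.0, 228.0], 0.66), ([485.0, 57.0, 25.0], [306.0, 219.0], 0.63), ([543.0, 338.0, 22.0], [202.0, 195.0], 0.62)]
[548.72495281 344.77440423 150.68150683] 38.35768438373837
move [490, 53, 150] 6 d [-0.0381  0.2952 -0.    ] w [-0.0017 -0.0032 -0.1749]
```

>>> arm_command(targets=[{"wx": -0.001, "wy": -0.003, "wz": -0.175, "dx": -0.042, "dy": 0.295, "dz": 0, "gripper": 0.1}, {"wx": -0.001, "wy": -0.003, "wz": -0.175, "dx": -0.042, "dy": 0.295, "dz": 0, "gripper": 0.1}, {"wx": -0.001, "wy": -0.003, "wz": -0.175, "dx": -0.042, "dy": 0.295, "dz": 0, "gripper": 0.1}, {"wx": -0.001, "wy": -0.003, "wz": -0.175, "dx": -0.042, "dy": 0.295, "dz": 0, "gripper": 0.1}, {"wx": -0.001, "wy": -0.003, "wz": -0.175, "dx": -0.042, "dy": 0.295, "dz": 0, "gripper": 0.1}, {"wx": -0.001, "wy": -0.003, "wz": -0.175, "dx": -0.042, "dy": 0.295, "dz": 0, "gripper": 0.1}, {"wx": -0.001, "wy": -0.003, "wz": -0.175, "dx": -0.042, "dy": 0.295, "dz": 0, "gripper": 0.1}, {"wx": -0.001, "wy": -0.003, "wz": -0.175, "dx": -0.042, "dy": 0.295, "dz": 0.04, "gripper": 0.1}, {"wx": -0.001, "wy": -0.003, "wz": -0.175, "dx": -0.042, "dy": 0.295, "dz": 0.055, "gripper": 0.1}, {"wx": -0.001, "wy": -0.003, "wz": -0.175, "dx": -0.042, "dy": 0.295, "dz": 0.055, "gripper": 0.1}])

```text
clock: 21.52
tool_pos: [483.3, 52.5, 89.9]
tool_rot: [[0.995, 0.103, -0.009], [0.103, -0.995, 0.0], [-0.009, -0.001, -1.0]]
contact_force: [-0.6, 0.8, -0.4]
width: 38.6
grip_force: 0.0
```

Run:
```python
from h import *
c=cam("wrist");c=cam("wrist");tiles(c);s=ctrl.get_state();print(s["tool_pos"])
go([486.5,53,11],6)
```

```text
blue [473. 156.] ctr [530. -38.] len [24, 34] yaw 14.7
blue [396. 162.] ctr [521.8   8.7] len [28, 18] yaw 6.5
blue [389. 207.] ctr [492.3   8.1] len [32, 22] yaw 3.6
blue [460. 229.] ctr [482.3 -41.1] len [19, 26] yaw 79.2
blue [  6. 360.] ctr [342.5 273.8] len [8, 48] yaw -9.1
white [314. 206.] ctr [485.9  55.7] len [21, 80] yaw 6.7
white [255. 271.] ctr [436.9  91.5] len [41, 11] yaw -9.2
white [379. 272.] ctr [445.3   6.7] len [11, 40] yaw 21.3
[485.43655322  53.40210348  93.66247412]
move [486.5, 53, 11] 6 d [0.0013 0.0005 0.0827] w [-0.0003  0.0038  0.    ]
```

>>> arm_command(targets=[{"wx": 0, "wy": 0.004, "wz": 0, "dx": 0.001, "dy": -0.0025, "dz": 0.02, "gripper": 0.2}, {"wx": 0, "wy": 0.004, "wz": 0, "dx": 0.001, "dy": -0.0025, "dz": 0.045, "gripper": 0.2}, {"wx": 0, "wy": 0.004, "wz": 0, "dx": 0.001, "dy": -0.0025, "dz": 0.065, "gripper": 0.2}, {"wx": 0, "wy": 0.004, "wz": 0, "dx": 0.001, "dy": -0.0025, "dz": 0.08, "gripper": 0.2}, {"wx": 0, "wy": 0.004, "wz": 0, "dx": 0.001, "dy": -0.0025, "dz": 0.083, "gripper": 0.2}, {"wx": 0, "wy": 0.004, "wz": 0, "dx": 0.001, "dy": -0.0025, "dz": 0.083, "gripper": 0.2}, {"wx": 0, "wy": 0.004, "wz": 0, "dx": 0.001, "dy": -0.0025, "dz": 0.083, "gripper": 0.2}])

```text
clock: 22.2
tool_pos: [487.1, 56.2, 12.3]
tool_rot: [[0.994, 0.105, 0.003], [0.105, -0.994, 0.0], [0.003, 0.0, -1.0]]
contact_force: [0.5, -0.1, 0.1]
width: 34.3
grip_force: 0.0
```

>>> arm_command(targets=[{"wx": 0, "wy": 0, "wz": 0, "dx": 0, "dy": 0, "dz": 0, "gripper": 0.5}, {"wx": 0, "wy": 0, "wz": 0, "dx": 0, "dy": 0, "dz": 0, "gripper": 1}, {"wx": 0, "wy": 0, "wz": 0, "dx": 0, "dy": 0, "dz": 0, "gripper": 1}, {"wx": 0, "wy": 0, "wz": 0, "dx": 0, "dy": 0, "dz": 0, "gripper": 1}, {"wx": 0, "wy": 0, "wz": 0, "dx": 0, "dy": 0, "dz": 0, "gripper": 1}, {"wx": 0, "wy": 0, "wz": 0, "dx": 0, "dy": 0, "dz": 0, "gripper": 1}])

```text
clock: 22.7
tool_pos: [487.3, 56.0, 12.7]
tool_rot: [[0.994, 0.105, 0.004], [0.105, -0.995, 0.0], [0.004, 0.0, -1.0]]
contact_force: [-1.5, 1.4, 9.4]
width: 20.2
grip_force: 59.5
```

>>> arm_command(targets=[{"wx": 0, "wy": 0, "wz": 0, "dx": 0, "dy": 0, "dz": -0.02, "gripper": 1}, {"wx": 0, "wy": 0, "wz": 0, "dx": 0, "dy": 0, "dz": -0.06, "gripper": 1}, {"wx": 0, "wy": 0, "wz": 0, "dx": 0, "dy": 0, "dz": -0.1, "gripper": 1}, {"wx": 0, "wy": 0, "wz": 0, "dx": 0, "dy": 0, "dz": -0.14, "gripper": 1}, {"wx": 0, "wy": 0, "wz": 0, "dx": 0, "dy": 0, "dz": -0.14, "gripper": 1}, {"wx": 0, "wy": 0, "wz": 0, "dx": 0, "dy": 0, "dz": -0.14, "gripper": 1}])

```text
clock: 23.2
tool_pos: [487.3, 55.8, 154.3]
tool_rot: [[0.994, 0.105, 0.008], [0.105, -0.995, -0.0], [0.008, 0.001, -1.0]]
contact_force: [0.5, -0.4, -1.0]
width: 20.5
grip_force: 59.1
```

Run:
```python
from h import *
c=cam("top");rec(c,["white1","blue1"]);crate(c)
s=ctrl.get_state();print(s["tool_pos"],s["width"])
go([553,424,150],-4)
```

```text
white1 [([547.0, 343.0, 23.0], [200.0, 194.0], 0.7)]
blue1 [([509.0, -42.0, 24.0], [343.0, 211.0], 0.79), ([331.0, 153.0, 18.0], [268.0, 277.0], 0.58), ([462.0, -370.0, 50.0], [470.0, 231.0], 0.38)]
crate [[567.0, 141.0, 60.0], [601.0, -217.0, 60.0], [435.0, -230.0, 60.0], [401.0, 124.0, 60.0]] [501. -45.  60.]
[485.59491473  55.87893277 150.39761749] 20.218987499034398
move [553, 424, 150] -4 d [ 0.1056 -0.359   0.0005] w [-1.000e-04 -9.000e-04  1.747e-01]
```

>>> arm_command(targets=[{"wx": 0, "wy": 0, "wz": 0.175, "dx": 0.106, "dy": -0.359, "dz": 0, "gripper": 1}, {"wx": 0, "wy": 0, "wz": 0.175, "dx": 0.106, "dy": -0.359, "dz": 0, "gripper": 1}, {"wx": 0, "wy": 0, "wz": 0.175, "dx": 0.106, "dy": -0.359, "dz": 0, "gripper": 1}, {"wx": 0, "wy": 0, "wz": 0.175, "dx": 0.106, "dy": -0.359, "dz": 0, "gripper": 1}, {"wx": 0, "wy": 0, "wz": 0.175, "dx": 0.106, "dy": -0.359, "dz": 0, "gripper": 1}, {"wx": 0, "wy": 0, "wz": 0.175, "dx": 0.106, "dy": -0.359, "dz": 0, "gripper": 1}, {"wx": 0, "wy": 0, "wz": 0.175, "dx": 0.106, "dy": -0.359, "dz": 0, "gripper": 1}, {"wx": 0, "wy": 0, "wz": 0.175, "dx": 0.106, "dy": -0.359, "dz": 0, "gripper": 1}, {"wx": 0, "wy": 0, "wz": 0.175, "dx": 0.106, "dy": -0.359, "dz": 0, "gripper": 1}, {"wx": 0, "wy": 0, "wz": 0.175, "dx": 0.106, "dy": -0.359, "dz": 0, "gripper": 1}])

```text
clock: 24.18
tool_pos: [553.1, 429.2, 148.4]
tool_rot: [[0.998, -0.067, -0.001], [-0.067, -0.998, -0.0], [-0.001, 0.0, -1.0]]
contact_force: [-1.0, -0.7, -0.3]
width: 20.4
grip_force: 59.2
```

>>> arm_command(targets=[{"wx": 0, "wy": 0, "wz": 0, "dx": 0, "dy": 0, "dz": 0, "gripper": 1}, {"wx": 0, "wy": 0, "wz": 0, "dx": 0, "dy": 0, "dz": 0, "gripper": 1}])

```text
clock: 24.35
tool_pos: [553.4, 423.8, 149.4]
tool_rot: [[0.998, -0.069, -0.0], [-0.069, -0.998, -0.002], [-0.0, 0.002, -1.0]]
contact_force: [1.0, -0.6, -0.6]
width: 20.2
grip_force: 59.2
```

Run:
```python
from h import *
go([553,424,15.5],-4)
```

```text
move [553, 424, 15.5] -4 d [-0.0003 -0.0004  0.1339] w [0.0015 0.0002 0.0005]
```

>>> arm_command(targets=[{"wx": 0, "wy": 0, "wz": 0, "dx": 0, "dy": 0, "dz": 0.035, "gripper": 1}, {"wx": 0, "wy": 0, "wz": 0, "dx": 0, "dy": 0, "dz": 0.07, "gripper": 1}, {"wx": 0, "wy": 0, "wz": 0, "dx": 0, "dy": 0, "dz": 0.1, "gripper": 1}, {"wx": 0, "wy": 0, "wz": 0, "dx": 0, "dy": 0, "dz": 0.12, "gripper": 1}, {"wx": 0, "wy": 0, "wz": 0, "dx": 0, "dy": 0, "dz": 0.129, "gripper": 1}, {"wx": 0, "wy": 0, "wz": 0, "dx": 0, "dy": 0, "dz": 0.132, "gripper": 1}, {"wx": 0, "wy": 0, "wz": 0, "dx": 0, "dy": 0, "dz": 0.133, "gripper": 1}, {"wx": 0, "wy": 0, "wz": 0, "dx": 0, "dy": 0, "dz": 0.133, "gripper": 1}, {"wx": 0, "wy": 0, "wz": 0, "dx": 0, "dy": 0, "dz": 0.133, "gripper": 1}])

```text
clock: 25.1
tool_pos: [554.8, 424.2, 19.9]
tool_rot: [[0.998, -0.07, 0.004], [-0.07, -0.998, 0.001], [0.004, -0.002, -1.0]]
contact_force: [-0.3, 0.5, 0.5]
width: 20.5
grip_force: 59.2
```

>>> arm_command(targets=[{"wx": 0, "wy": 0, "wz": 0, "dx": 0, "dy": 0, "dz": 0.001, "gripper": 1}, {"wx": 0, "wy": 0, "wz": 0, "dx": 0, "dy": 0, "dz": 0.0015, "gripper": 1}, {"wx": 0, "wy": 0, "wz": 0, "dx": 0, "dy": 0, "dz": 0.0015, "gripper": 1}])

```text
clock: 25.35
tool_pos: [554.3, 424.1, 17.1]
tool_rot: [[0.998, -0.07, 0.002], [-0.07, -0.998, 0.0], [0.002, -0.001, -1.0]]
contact_force: [0.4, 0.5, -1.6]
width: 20.1
grip_force: 59.2
```

>>> arm_command(targets=[{"wx": 0, "wy": 0, "wz": 0, "dx": 0, "dy": 0, "dz": 0.0015, "gripper": 1}, {"wx": 0, "wy": 0, "wz": 0, "dx": 0, "dy": 0, "dz": 0.003, "gripper": 1}, {"wx": 0, "wy": 0, "wz": 0, "dx": 0, "dy": 0, "dz": 0.003, "gripper": 1}])

```text
clock: 25.6
tool_pos: [554.1, 423.9, 13.3]
tool_rot: [[0.998, -0.07, 0.002], [-0.07, -0.998, -0.0], [0.002, 0.0, -1.0]]
contact_force: [0.7, 0.7, -0.2]
width: 20.2
grip_force: 59.2
```

>>> arm_command(targets=[{"wx": 0, "wy": 0, "wz": 0, "dx": 0, "dy": 0, "dz": 0.0007, "gripper": 1}, {"wx": 0, "wy": 0, "wz": 0, "dx": 0, "dy": 0, "dz": 0.001, "gripper": 1}, {"wx": 0, "wy": 0, "wz": 0, "dx": 0, "dy": 0, "dz": 0.001, "gripper": 1}])

```text
clock: 25.85
tool_pos: [554.2, 423.9, 12.6]
tool_rot: [[0.998, -0.07, 0.002], [-0.07, -0.998, 0.0], [0.002, -0.0, -1.0]]
contact_force: [-0.2, 0.4, -0.7]
width: 20.5
grip_force: 59.2
```

>>> arm_command(targets=[{"wx": 0, "wy": 0, "wz": 0, "dx": 0, "dy": 0, "dz": 0.0007, "gripper": 1}, {"wx": 0, "wy": 0, "wz": 0, "dx": 0, "dy": 0, "dz": 0.001, "gripper": 1}, {"wx": 0, "wy": 0, "wz": 0, "dx": 0, "dy": 0, "dz": 0.001, "gripper": 1}])

```text
clock: 26.1
tool_pos: [554.2, 424.0, 11.8]
tool_rot: [[0.998, -0.07, 0.002], [-0.07, -0.998, 0.0], [0.002, -0.0, -1.0]]
contact_force: [-0.0, -0.4, -0.9]
width: 20.1
grip_force: 59.3
```

>>> arm_command(targets=[{"wx": 0, "wy": 0, "wz": 0, "dx": 0, "dy": 0, "dz": 0.0007, "gripper": 1}, {"wx": 0, "wy": 0, "wz": 0, "dx": 0, "dy": 0, "dz": 0.0007, "gripper": 1}])

```text
clock: 26.27
tool_pos: [554.2, 424.0, 11.8]
tool_rot: [[0.998, -0.07, 0.002], [-0.07, -0.998, 0.0], [0.002, -0.0, -1.0]]
contact_force: [-4.4, -2.2, 8.0]
width: 20.3
grip_force: 60.3
```

Touched down. Release, rise, and head back for the blue tiles.

>>> arm_command(targets=[{"wx": 0, "wy": 0, "wz": 0, "dx": 0, "dy": 0, "dz": 0, "gripper": 0.3}, {"wx": 0, "wy": 0, "wz": 0, "dx": 0, "dy": 0, "dz": 0, "gripper": 0.15}, {"wx": 0, "wy": 0, "wz": 0, "dx": 0, "dy": 0, "dz": 0, "gripper": 0.15}, {"wx": 0, "wy": 0, "wz": 0, "dx": 0, "dy": 0, "dz": 0, "gripper": 0.15}, {"wx": 0, "wy": 0, "wz": 0, "dx": 0, "dy": 0, "dz": 0, "gripper": 0.15}, {"wx": 0, "wy": 0, "wz": 0, "dx": 0, "dy": 0, "dz": -0.03, "gripper": 0.15}, {"wx": 0, "wy": 0, "wz": 0, "dx": 0, "dy": 0, "dz": -0.07, "gripper": 0.15}, {"wx": 0, "wy": 0, "wz": 0, "dx": 0, "dy": 0, "dz": -0.11, "gripper": 0.15}, {"wx": 0, "wy": 0, "wz": 0, "dx": 0, "dy": 0, "dz": -0.14, "gripper": 0.15}, {"wx": 0, "wy": 0, "wz": 0, "dx": 0, "dy": 0, "dz": -0.14, "gripper": 0.15}])

```text
clock: 27.1
tool_pos: [555.8, 425.1, 158.8]
tool_rot: [[0.997, -0.07, 0.01], [-0.07, -0.998, 0.005], [0.01, -0.006, -1.0]]
contact_force: [0.9, -0.2, -0.1]
width: 36.5
grip_force: 0.0
```

Run:
```python
from h import *
c=cam("top");rec(c,["white1"])
s=ctrl.get_state();print(s["tool_pos"],s["width"])
go([508,60,150],5)
```

```text
white1 [([554.0, 420.0, 25.0], [171.0, 191.0], 0.7), ([548.0, 341.0, 23.0], [201.0, 194.0], 0.49)]
[554.32596356 424.23165731 152.5048147 ] 36.47625173035994
move [508, 60, 150] 5 d [-0.0207  0.3666  0.0018] w [-0.0014 -0.0042 -0.1574]
```

>>> arm_command(targets=[{"wx": -0.001, "wy": -0.003, "wz": -0.157, "dx": -0.03, "dy": 0.367, "dz": 0, "gripper": 0.15}, {"wx": -0.001, "wy": -0.003, "wz": -0.157, "dx": -0.03, "dy": 0.367, "dz": 0, "gripper": 0.15}, {"wx": -0.001, "wy": -0.003, "wz": -0.157, "dx": -0.03, "dy": 0.367, "dz": 0, "gripper": 0.15}, {"wx": -0.001, "wy": -0.003, "wz": -0.157, "dx": -0.03, "dy": 0.367, "dz": 0, "gripper": 0.15}, {"wx": -0.001, "wy": -0.003, "wz": -0.157, "dx": -0.03, "dy": 0.367, "dz": 0, "gripper": 0.15}, {"wx": -0.001, "wy": -0.003, "wz": -0.157, "dx": -0.03, "dy": 0.367, "dz": 0, "gripper": 0.15}, {"wx": -0.001, "wy": -0.003, "wz": -0.157, "dx": -0.03, "dy": 0.367, "dz": 0, "gripper": 0.15}, {"wx": -0.001, "wy": -0.003, "wz": -0.157, "dx": -0.03, "dy": 0.367, "dz": 0, "gripper": 0.15}, {"wx": -0.001, "wy": -0.003, "wz": -0.157, "dx": -0.03, "dy": 0.367, "dz": 0, "gripper": 0.15}, {"wx": -0.001, "wy": -0.003, "wz": -0.157, "dx": -0.03, "dy": 0.367, "dz": 0, "gripper": 0.15}])

```text
clock: 28.03
tool_pos: [496.9, 55.1, 149.7]
tool_rot: [[0.997, 0.083, -0.003], [0.083, -0.997, -0.002], [-0.003, 0.002, -1.0]]
contact_force: [-1.6, 0.3, 0.0]
width: 36.3
grip_force: 0.0
```

```bash
cat >> h.py <<'E'
def blues(c,z=25):
    h=cv2.cvtColor(c["frame"],cv2.COLOR_RGB2HSV)
    m=((h[...,0]>100)&(h[...,0]<135)&(h[...,1]>80)&(h[...,2]>40)).astype(np.uint8)
    m=cv2.morphologyEx(m,cv2.MORPH_CLOSE,np.ones((9,3)));k,lab,st,_=cv2.connectedComponentsWithStats(m)
    for i in range(1,k):
        if st[i,4]>400:
            q=cv2.minAreaRect(np.argwhere(lab==i)[:,::-1].astype(np.float32));B=np.array([ray(c,u,z) for u in cv2.boxPoints(q)])
            e=[B[1]-B[0],B[2]-B[1]];L=max(e,key=np.linalg.norm);a=(np.degrees(np.arctan2(L[1],L[0]))+90)%180-90
            print("blue",np.round(q[0]),B.mean(0).round(1)[:2],[round(float(np.linalg.norm(x))) for x in e],round(a,1))
E
python3 - <<'E'
from h import *
c=cam("wrist");c=cam("wrist");blues(c);s=ctrl.get_state();print(s["tool_pos"])
go([511,7,95],4.5)
E
```

```text
blue [379. 177.] [509.9   9.2] [78, 22] 5.4
blue [439. 184.] [508.  -39.7] [80, 23] 5.4
blue [ 54. 273.] [396.5 281.5] [159, 87] -10.6
[497.78202086  58.92782448 149.95755604]
move [511, 7, 95] 4.5 d [0.0089 0.0528 0.055 ] w [0.0005 0.0025 0.0056]
```

>>> arm_command(targets=[{"wx": 0, "wy": 0.002, "wz": -0.006, "dx": 0.008, "dy": 0.0515, "dz": 0.055, "gripper": 0.15}, {"wx": 0, "wy": 0.002, "wz": -0.006, "dx": 0.008, "dy": 0.0515, "dz": 0.055, "gripper": 0.15}, {"wx": 0, "wy": 0.002, "wz": -0.006, "dx": 0.008, "dy": 0.0515, "dz": 0.055, "gripper": 0.15}, {"wx": 0, "wy": 0.002, "wz": -0.006, "dx": 0.008, "dy": 0.0515, "dz": 0.055, "gripper": 0.15}, {"wx": 0, "wy": 0.002, "wz": -0.006, "dx": 0.008, "dy": 0.0515, "dz": 0.055, "gripper": 0.15}])

```text
clock: 28.55
tool_pos: [510.7, 10.4, 95.8]
tool_rot: [[0.996, 0.093, 0.0], [0.093, -0.996, -0.0], [0.0, 0.0, -1.0]]
contact_force: [0.7, -0.2, 1.0]
width: 36.6
grip_force: 0.0
```

Run:
```python
from h import *
c=cam("wrist");c=cam("wrist");blues(c);s=ctrl.get_state();print(s["tool_pos"])
go([510,8,11],5.2)
```

```text
blue [322. 209.] [510.4   7.9] [21, 79] 6.4
blue [394. 217.] [509.1 -40.4] [79, 22] 4.1
blue [  7. 341.] [385.5 231.7] [10, 78] -9.1
[511.0235586   10.43249669  96.56746944]
move [510, 8, 11] 5.2 d [-0.0014  0.0023  0.0856] w [ 0.0008 -0.0019  0.0034]
```

>>> arm_command(targets=[{"wx": 0, "wy": 0, "wz": 0, "dx": -0.001, "dy": 0.002, "dz": 0.02, "gripper": 0.15}, {"wx": 0, "wy": 0, "wz": 0, "dx": -0.001, "dy": 0.002, "dz": 0.045, "gripper": 0.15}, {"wx": 0, "wy": 0, "wz": 0, "dx": -0.001, "dy": 0.002, "dz": 0.065, "gripper": 0.15}, {"wx": 0, "wy": 0, "wz": 0, "dx": -0.001, "dy": 0.002, "dz": 0.08, "gripper": 0.15}, {"wx": 0, "wy": 0, "wz": 0, "dx": -0.001, "dy": 0.002, "dz": 0.085, "gripper": 0.15}, {"wx": 0, "wy": 0, "wz": 0, "dx": -0.001, "dy": 0.002, "dz": 0.085, "gripper": 0.15}, {"wx": 0, "wy": 0, "wz": 0, "dx": -0.001, "dy": 0.002, "dz": 0.085, "gripper": 0.15}])

```text
clock: 29.23
tool_pos: [510.4, 7.6, 11.9]
tool_rot: [[0.996, 0.093, 0.002], [0.093, -0.996, -0.001], [0.002, 0.001, -1.0]]
contact_force: [0.9, 0.0, 0.1]
width: 36.6
grip_force: 0.0
```

>>> arm_command(targets=[{"wx": 0, "wy": 0, "wz": 0, "dx": 0, "dy": 0, "dz": 0, "gripper": 0.5}, {"wx": 0, "wy": 0, "wz": 0, "dx": 0, "dy": 0, "dz": 0, "gripper": 1}, {"wx": 0, "wy": 0, "wz": 0, "dx": 0, "dy": 0, "dz": 0, "gripper": 1}, {"wx": 0, "wy": 0, "wz": 0, "dx": 0, "dy": 0, "dz": 0, "gripper": 1}, {"wx": 0, "wy": 0, "wz": 0, "dx": 0, "dy": 0, "dz": 0, "gripper": 1}, {"wx": 0, "wy": 0, "wz": 0, "dx": 0, "dy": 0, "dz": 0, "gripper": 1}])

```text
clock: 29.73
tool_pos: [510.8, 7.3, 12.5]
tool_rot: [[0.996, 0.093, 0.003], [0.093, -0.996, -0.001], [0.003, 0.001, -1.0]]
contact_force: [-1.6, 1.3, 7.8]
width: 20.3
grip_force: 59.6
```

>>> arm_command(targets=[{"wx": 0, "wy": 0, "wz": 0, "dx": 0, "dy": 0, "dz": -0.02, "gripper": 1}, {"wx": 0, "wy": 0, "wz": 0, "dx": 0, "dy": 0, "dz": -0.06, "gripper": 1}, {"wx": 0, "wy": 0, "wz": 0, "dx": 0, "dy": 0, "dz": -0.1, "gripper": 1}, {"wx": 0, "wy": 0, "wz": 0, "dx": 0, "dy": 0, "dz": -0.14, "gripper": 1}, {"wx": 0, "wy": 0, "wz": 0, "dx": 0, "dy": 0, "dz": -0.14, "gripper": 1}, {"wx": 0, "wy": 0, "wz": 0, "dx": 0, "dy": 0, "dz": -0.14, "gripper": 1}])

```text
clock: 30.23
tool_pos: [510.9, 7.2, 154.1]
tool_rot: [[0.996, 0.093, 0.007], [0.093, -0.996, -0.001], [0.006, 0.002, -1.0]]
contact_force: [-0.2, -0.1, -1.6]
width: 20.4
grip_force: 58.9
```

Run:
```python
from h import *
c=cam("top");s=ctrl.get_state();print(s["tool_pos"],s["width"])
go([398,310,150],1)
```

```text
[510.04436984   7.24505832 152.06300708] 20.38640063378593
move [398, 310, 150] 1 d [-0.0835 -0.3118  0.0014] w [ 0.0012 -0.0032  0.0754]
```

>>> arm_command(targets=[{"wx": 0.001, "wy": -0.003, "wz": 0.075, "dx": -0.083, "dy": -0.312, "dz": 0, "gripper": 1}, {"wx": 0.001, "wy": -0.003, "wz": 0.075, "dx": -0.083, "dy": -0.312, "dz": 0, "gripper": 1}, {"wx": 0.001, "wy": -0.003, "wz": 0.075, "dx": -0.083, "dy": -0.312, "dz": 0, "gripper": 1}, {"wx": 0.001, "wy": -0.003, "wz": 0.075, "dx": -0.083, "dy": -0.312, "dz": 0, "gripper": 1}, {"wx": 0.001, "wy": -0.003, "wz": 0.075, "dx": -0.083, "dy": -0.312, "dz": 0, "gripper": 1}, {"wx": 0.001, "wy": -0.003, "wz": 0.075, "dx": -0.083, "dy": -0.312, "dz": 0, "gripper": 1}, {"wx": 0.001, "wy": -0.003, "wz": 0.075, "dx": -0.083, "dy": -0.312, "dz": 0, "gripper": 1}, {"wx": 0.001, "wy": -0.003, "wz": 0.075, "dx": -0.083, "dy": -0.312, "dz": 0, "gripper": 1}, {"wx": 0.001, "wy": -0.003, "wz": 0.075, "dx": -0.083, "dy": -0.312, "dz": 0, "gripper": 1}, {"wx": 0.001, "wy": -0.003, "wz": 0.075, "dx": -0.083, "dy": -0.312, "dz": 0, "gripper": 1}])

```text
clock: 31.12
tool_pos: [397.0, 311.2, 149.3]
tool_rot: [[1.0, 0.021, -0.004], [0.021, -1.0, -0.001], [-0.004, 0.001, -1.0]]
contact_force: [-0.0, -0.2, -0.4]
width: 20.1
grip_force: 59.1
```

Run:
```python
from h import *
c=cam("wrist");c=cam("wrist");s=ctrl.get_state();print(s["tool_pos"]);save(c,"w9.png")
a=np.radians(1.4)
for x,y in [(-65,-95),(65,-95),(65,95),(-65,95)]: print(px(c,[398+x*np.cos(a)-y*np.sin(a),350+x*np.sin(a)+y*np.cos(a),40]).round())
go([398,312,15.5],1)
```

```text
[398.02674677 309.64381524 149.74200773]
[385. 268.]
[395. 103.]
[126. 105.]
[153. 269.]
move [398, 312, 15.5] 1 d [ 0.0005 -0.0025  0.1342] w [0.0008 0.0033 0.0005]
```

View pics/w9.png

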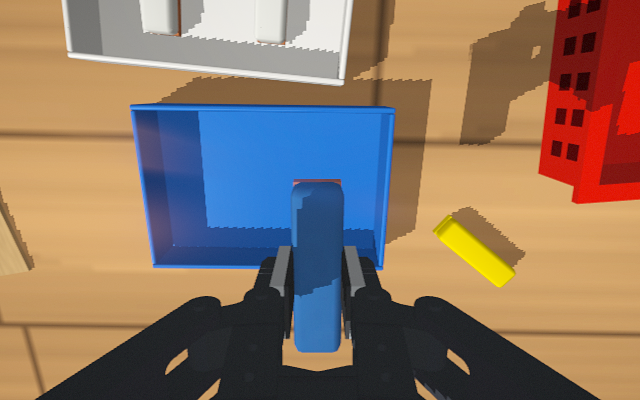

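The wrist view shows the blue tray rim at (132,107), (394,108), (383,267), (153,267), as predicted. The blue tile at (317,265) will land in its right half, and both white tiles show in the white tray. Lower.

>>> arm_command(targets=[{"wx": 0, "wy": 0.003, "wz": 0, "dx": 0, "dy": -0.001, "dz": 0.035, "gripper": 1}, {"wx": 0, "wy": 0.003, "wz": 0, "dx": 0, "dy": -0.001, "dz": 0.07, "gripper": 1}, {"wx": 0, "wy": 0.003, "wz": 0, "dx": 0, "dy": -0.001, "dz": 0.1, "gripper": 1}, {"wx": 0, "wy": 0.003, "wz": 0, "dx": 0, "dy": -0.001, "dz": 0.12, "gripper": 1}, {"wx": 0, "wy": 0.003, "wz": 0, "dx": 0, "dy": -0.001, "dz": 0.13, "gripper": 1}, {"wx": 0, "wy": 0.003, "wz": 0, "dx": 0, "dy": -0.001, "dz": 0.134, "gripper": 1}, {"wx": 0, "wy": 0.003, "wz": 0, "dx": 0, "dy": -0.001, "dz": 0.135, "gripper": 1}, {"wx": 0, "wy": 0.003, "wz": 0, "dx": 0, "dy": -0.001, "dz": 0.135, "gripper": 1}, {"wx": 0, "wy": 0.003, "wz": 0, "dx": 0, "dy": -0.001, "dz": 0.135, "gripper": 1}, {"wx": 0, "wy": 0.003, "wz": 0, "dx": 0, "dy": -0.001, "dz": 0.135, "gripper": 1}])

```text
clock: 32.05
tool_pos: [398.5, 311.5, 16.7]
tool_rot: [[1.0, 0.018, 0.002], [0.018, -1.0, 0.001], [0.003, -0.001, -1.0]]
contact_force: [-0.5, 0.2, -0.3]
width: 20.5
grip_force: 59.1
```

>>> arm_command(targets=[{"wx": 0, "wy": 0, "wz": 0, "dx": 0, "dy": 0, "dz": 0.0005, "gripper": 1}, {"wx": 0, "wy": 0, "wz": 0, "dx": 0, "dy": 0, "dz": 0.0005, "gripper": 1}, {"wx": 0, "wy": 0, "wz": 0, "dx": 0, "dy": 0, "dz": 0.0005, "gripper": 1}])

```text
clock: 32.3
tool_pos: [398.0, 311.3, 15.3]
tool_rot: [[1.0, 0.018, 0.001], [0.018, -1.0, 0.0], [0.001, -0.0, -1.0]]
contact_force: [0.3, -0.7, -0.3]
width: 20.4
grip_force: 59.1
```

>>> arm_command(targets=[{"wx": 0, "wy": 0, "wz": 0, "dx": 0, "dy": 0, "dz": 0.0015, "gripper": 1}, {"wx": 0, "wy": 0, "wz": 0, "dx": 0, "dy": 0, "dz": 0.0025, "gripper": 1}, {"wx": 0, "wy": 0, "wz": 0, "dx": 0, "dy": 0, "dz": 0.0025, "gripper": 1}, {"wx": 0, "wy": 0, "wz": 0, "dx": 0, "dy": 0, "dz": 0.0025, "gripper": 1}])

```text
clock: 32.63
tool_pos: [397.9, 311.2, 12.4]
tool_rot: [[1.0, 0.018, 0.001], [0.018, -1.0, 0.0], [0.001, -0.0, -1.0]]
contact_force: [-1.4, 0.5, -1.6]
width: 20.2
grip_force: 59.1
```

>>> arm_command(targets=[{"wx": 0, "wy": 0, "wz": 0, "dx": 0, "dy": 0, "dz": 0.0007, "gripper": 1}, {"wx": 0, "wy": 0, "wz": 0, "dx": 0, "dy": 0, "dz": 0.0007, "gripper": 1}, {"wx": 0, "wy": 0, "wz": 0, "dx": 0, "dy": 0, "dz": 0.0007, "gripper": 1}])

```text
clock: 32.88
tool_pos: [397.9, 311.2, 11.8]
tool_rot: [[1.0, 0.018, 0.001], [0.018, -1.0, 0.0], [0.001, -0.0, -1.0]]
contact_force: [-0.0, 0.0, -0.7]
width: 20.2
grip_force: 59.1
```

>>> arm_command(targets=[{"wx": 0, "wy": 0, "wz": 0, "dx": 0, "dy": 0, "dz": 0.0007, "gripper": 1}, {"wx": 0, "wy": 0, "wz": 0, "dx": 0, "dy": 0, "dz": 0.0007, "gripper": 1}, {"wx": 0, "wy": 0, "wz": 0, "dx": 0, "dy": 0, "dz": 0.0007, "gripper": 1}])

```text
clock: 33.13
tool_pos: [398.0, 311.3, 11.4]
tool_rot: [[1.0, 0.018, 0.001], [0.018, -1.0, 0.0], [0.001, -0.0, -1.0]]
contact_force: [-2.0, -1.0, 5.8]
width: 20.3
grip_force: 59.8
```

>>> arm_command(targets=[{"wx": 0, "wy": 0, "wz": 0, "dx": 0, "dy": 0, "dz": 0, "gripper": 0.3}, {"wx": 0, "wy": 0, "wz": 0, "dx": 0, "dy": 0, "dz": 0, "gripper": 0.15}, {"wx": 0, "wy": 0, "wz": 0, "dx": 0, "dy": 0, "dz": 0, "gripper": 0.15}, {"wx": 0, "wy": 0, "wz": 0, "dx": 0, "dy": 0, "dz": 0, "gripper": 0.15}, {"wx": 0, "wy": 0, "wz": 0, "dx": 0, "dy": 0, "dz": 0, "gripper": 0.15}, {"wx": 0, "wy": 0, "wz": 0, "dx": 0, "dy": 0, "dz": -0.03, "gripper": 0.15}, {"wx": 0, "wy": 0, "wz": 0, "dx": 0, "dy": 0, "dz": -0.07, "gripper": 0.15}, {"wx": 0, "wy": 0, "wz": 0, "dx": 0, "dy": 0, "dz": -0.11, "gripper": 0.15}, {"wx": 0, "wy": 0, "wz": 0, "dx": 0, "dy": 0, "dz": -0.14, "gripper": 0.15}, {"wx": 0, "wy": 0, "wz": 0, "dx": 0, "dy": 0, "dz": -0.14, "gripper": 0.15}])

```text
clock: 33.97
tool_pos: [399.7, 312.4, 157.5]
tool_rot: [[1.0, 0.018, 0.008], [0.018, -1.0, 0.004], [0.009, -0.004, -1.0]]
contact_force: [0.4, 0.2, 1.6]
width: 36.2
grip_force: 0.0
```

Run:
```python
from h import *
c=cam("top")
s=ctrl.get_state();print(s["tool_pos"],s["width"])
go([509,-40,140],5)
```

```text
[398.99781502 311.92359854 154.40399564] 36.16880931343136
move [509, -40, 140] 5 d [0.1036 0.3539 0.014 ] w [-0.0026 -0.006  -0.0694]
```

>>> arm_command(targets=[{"wx": -0.001, "wy": -0.003, "wz": -0.072, "dx": 0.102, "dy": 0.354, "dz": 0.01, "gripper": 0.15}, {"wx": -0.001, "wy": -0.003, "wz": -0.072, "dx": 0.102, "dy": 0.354, "dz": 0.01, "gripper": 0.15}, {"wx": -0.001, "wy": -0.003, "wz": -0.072, "dx": 0.102, "dy": 0.354, "dz": 0.01, "gripper": 0.15}, {"wx": -0.001, "wy": -0.003, "wz": -0.072, "dx": 0.102, "dy": 0.354, "dz": 0.01, "gripper": 0.15}, {"wx": -0.001, "wy": -0.003, "wz": -0.072, "dx": 0.102, "dy": 0.354, "dz": 0.01, "gripper": 0.15}, {"wx": -0.001, "wy": -0.003, "wz": -0.072, "dx": 0.102, "dy": 0.354, "dz": 0.01, "gripper": 0.15}, {"wx": -0.001, "wy": -0.003, "wz": -0.072, "dx": 0.102, "dy": 0.354, "dz": 0.01, "gripper": 0.15}, {"wx": -0.001, "wy": -0.003, "wz": -0.072, "dx": 0.102, "dy": 0.354, "dz": 0.01, "gripper": 0.15}, {"wx": -0.001, "wy": -0.003, "wz": -0.072, "dx": 0.102, "dy": 0.354, "dz": 0.01, "gripper": 0.15}, {"wx": -0.001, "wy": -0.003, "wz": -0.072, "dx": 0.102, "dy": 0.354, "dz": 0.01, "gripper": 0.15}])

```text
clock: 34.85
tool_pos: [506.8, -46.1, 139.8]
tool_rot: [[0.996, 0.086, -0.004], [0.086, -0.996, -0.002], [-0.004, 0.002, -1.0]]
contact_force: [-0.5, 1.3, 0.2]
width: 36.4
grip_force: 0.0
```

>>> arm_command(targets=[{"wx": 0, "wy": 0, "wz": 0, "dx": 0, "dy": 0, "dz": 0.03, "gripper": 0.15}, {"wx": 0, "wy": 0, "wz": 0, "dx": 0, "dy": 0, "dz": 0.045, "gripper": 0.15}, {"wx": 0, "wy": 0, "wz": 0, "dx": 0, "dy": 0, "dz": 0.045, "gripper": 0.15}])

```text
clock: 35.1
tool_pos: [504.0, -40.8, 92.2]
tool_rot: [[0.996, 0.089, -0.008], [0.089, -0.996, 0.0], [-0.008, -0.001, -1.0]]
contact_force: [-0.5, -0.6, -0.6]
width: 36.5
grip_force: 0.0
```

Run:
```python
from h import *
c=cam("wrist");c=cam("wrist");blues(c);s=ctrl.get_state();print(s["tool_pos"])
go([509,-41,11],5.2)
```

```text
blue [320. 203.] [508.4 -42.2] [20, 79] 6.1
[505.61727584 -40.80187251  95.80647584]
move [509, -41, 11] 5.2 d [0.0037 0.0005 0.0848] w [ 0.0003  0.0037 -0.0009]
```

>>> arm_command(targets=[{"wx": 0, "wy": 0.003, "wz": -0.006, "dx": 0.003, "dy": 0.001, "dz": 0.02, "gripper": 0.15}, {"wx": 0, "wy": 0.003, "wz": -0.006, "dx": 0.003, "dy": 0.001, "dz": 0.045, "gripper": 0.15}, {"wx": 0, "wy": 0.003, "wz": -0.006, "dx": 0.003, "dy": 0.001, "dz": 0.065, "gripper": 0.15}, {"wx": 0, "wy": 0.003, "wz": -0.006, "dx": 0.003, "dy": 0.001, "dz": 0.08, "gripper": 0.15}, {"wx": 0, "wy": 0.003, "wz": -0.006, "dx": 0.003, "dy": 0.001, "dz": 0.085, "gripper": 0.15}, {"wx": 0, "wy": 0.003, "wz": -0.006, "dx": 0.003, "dy": 0.001, "dz": 0.085, "gripper": 0.15}, {"wx": 0, "wy": 0.003, "wz": -0.006, "dx": 0.003, "dy": 0.001, "dz": 0.085, "gripper": 0.15}])

```text
clock: 35.78
tool_pos: [509.6, -41.8, 12.4]
tool_rot: [[0.995, 0.096, 0.002], [0.096, -0.995, -0.001], [0.002, 0.001, -1.0]]
contact_force: [0.4, 0.6, 0.2]
width: 35.9
grip_force: 0.0
```

>>> arm_command(targets=[{"wx": 0, "wy": 0, "wz": 0, "dx": 0, "dy": 0, "dz": 0, "gripper": 0.5}, {"wx": 0, "wy": 0, "wz": 0, "dx": 0, "dy": 0, "dz": 0, "gripper": 1}, {"wx": 0, "wy": 0, "wz": 0, "dx": 0, "dy": 0, "dz": 0, "gripper": 1}, {"wx": 0, "wy": 0, "wz": 0, "dx": 0, "dy": 0, "dz": 0, "gripper": 1}, {"wx": 0, "wy": 0, "wz": 0, "dx": 0, "dy": 0, "dz": 0, "gripper": 1}, {"wx": 0, "wy": 0, "wz": 0, "dx": 0, "dy": 0, "dz": 0, "gripper": 1}])

```text
clock: 36.28
tool_pos: [509.8, -41.9, 12.9]
tool_rot: [[0.995, 0.096, 0.003], [0.096, -0.995, -0.001], [0.003, 0.002, -1.0]]
contact_force: [-1.8, 1.2, 8.4]
width: 20.4
grip_force: 59.5
```

>>> arm_command(targets=[{"wx": 0, "wy": 0, "wz": 0, "dx": 0, "dy": 0, "dz": -0.02, "gripper": 1}, {"wx": 0, "wy": 0, "wz": 0, "dx": 0, "dy": 0, "dz": -0.06, "gripper": 1}, {"wx": 0, "wy": 0, "wz": 0, "dx": 0, "dy": 0, "dz": -0.1, "gripper": 1}, {"wx": 0, "wy": 0, "wz": 0, "dx": 0, "dy": 0, "dz": -0.14, "gripper": 1}, {"wx": 0, "wy": 0, "wz": 0, "dx": 0, "dy": 0, "dz": -0.14, "gripper": 1}, {"wx": 0, "wy": 0, "wz": 0, "dx": 0, "dy": 0, "dz": -0.14, "gripper": 1}])

```text
clock: 36.78
tool_pos: [509.9, -41.9, 154.4]
tool_rot: [[0.995, 0.096, 0.006], [0.096, -0.995, -0.002], [0.006, 0.003, -1.0]]
contact_force: [0.6, 0.1, -1.5]
width: 20.2
grip_force: 59.0
```

Run:
```python
from h import *
c=cam("top");s=ctrl.get_state();print(s["tool_pos"],s["width"])
go([397,390,150],1)
```

```text
[509.04568305 -41.71542949 152.41120632] 20.60273705016219
move [397, 390, 150] 1 d [-0.0702 -0.4405  0.0015] w [ 0.0014 -0.0032  0.0784]
```

>>> arm_command(targets=[{"wx": 0.001, "wy": -0.003, "wz": 0.078, "dx": -0.06, "dy": -0.38, "dz": 0, "gripper": 1}, {"wx": 0.001, "wy": -0.003, "wz": 0.078, "dx": -0.06, "dy": -0.38, "dz": 0, "gripper": 1}, {"wx": 0.001, "wy": -0.003, "wz": 0.078, "dx": -0.06, "dy": -0.38, "dz": 0, "gripper": 1}, {"wx": 0.001, "wy": -0.003, "wz": 0.078, "dx": -0.06, "dy": -0.38, "dz": 0, "gripper": 1}, {"wx": 0.001, "wy": -0.003, "wz": 0.078, "dx": -0.06, "dy": -0.38, "dz": 0, "gripper": 1}, {"wx": 0.001, "wy": -0.003, "wz": 0.078, "dx": -0.06, "dy": -0.38, "dz": 0, "gripper": 1}, {"wx": 0.001, "wy": -0.003, "wz": 0.078, "dx": -0.06, "dy": -0.38, "dz": 0, "gripper": 1}, {"wx": 0.001, "wy": -0.003, "wz": 0.078, "dx": -0.06, "dy": -0.38, "dz": 0, "gripper": 1}, {"wx": 0.001, "wy": -0.003, "wz": 0.078, "dx": -0.06, "dy": -0.38, "dz": 0, "gripper": 1}, {"wx": 0.001, "wy": -0.003, "wz": 0.078, "dx": -0.06, "dy": -0.38, "dz": 0, "gripper": 1}])

```text
clock: 37.67
tool_pos: [410.3, 335.1, 149.6]
tool_rot: [[1.0, 0.021, -0.004], [0.021, -1.0, 0.0], [-0.004, -0.001, -1.0]]
contact_force: [0.7, -0.6, -0.4]
width: 20.1
grip_force: 59.2
```

Run:
```python
from h import *
c=cam("wrist");c=cam("wrist");s=ctrl.get_state();print(s["tool_pos"])
go([397,390,100],1)
```

```text
[411.29623087 332.45097694 149.49196053]
move [397, 390, 100] 1 d [-0.0129 -0.0579  0.0495] w [0.0008 0.0042 0.0037]
```

>>> arm_command(targets=[{"wx": 0.001, "wy": 0.003, "wz": 0, "dx": -0.008, "dy": -0.035, "dz": 0, "gripper": 1}, {"wx": 0.001, "wy": 0.003, "wz": 0, "dx": -0.013, "dy": -0.058, "dz": 0, "gripper": 1}, {"wx": 0.001, "wy": 0.003, "wz": 0, "dx": -0.013, "dy": -0.058, "dz": 0.03, "gripper": 1}, {"wx": 0.001, "wy": 0.003, "wz": 0, "dx": -0.013, "dy": -0.058, "dz": 0.065, "gripper": 1}, {"wx": 0.001, "wy": 0.003, "wz": 0, "dx": -0.013, "dy": -0.058, "dz": 0.095, "gripper": 1}, {"wx": 0.001, "wy": 0.003, "wz": 0, "dx": -0.013, "dy": -0.058, "dz": 0.118, "gripper": 1}, {"wx": 0.001, "wy": 0.003, "wz": 0, "dx": -0.013, "dy": -0.058, "dz": 0.129, "gripper": 1}, {"wx": 0.001, "wy": 0.003, "wz": 0, "dx": -0.013, "dy": -0.058, "dz": 0.134, "gripper": 1}, {"wx": 0.001, "wy": 0.003, "wz": 0, "dx": -0.013, "dy": -0.058, "dz": 0.134, "gripper": 1}, {"wx": 0.001, "wy": 0.003, "wz": 0, "dx": -0.013, "dy": -0.058, "dz": 0.134, "gripper": 1}])

```text
clock: 38.6
tool_pos: [399.1, 388.6, 17.9]
tool_rot: [[1.0, 0.017, 0.002], [0.017, -1.0, 0.002], [0.002, -0.002, -1.0]]
contact_force: [0.7, 0.3, -0.4]
width: 20.5
grip_force: 59.3
```

>>> arm_command(targets=[{"wx": 0, "wy": 0, "wz": 0, "dx": 0, "dy": 0, "dz": 0.0005, "gripper": 1}, {"wx": 0, "wy": 0, "wz": 0, "dx": 0, "dy": 0, "dz": 0.0005, "gripper": 1}, {"wx": 0, "wy": 0, "wz": 0, "dx": 0, "dy": 0, "dz": 0.0005, "gripper": 1}])

```text
clock: 38.85
tool_pos: [398.8, 388.9, 17.3]
tool_rot: [[1.0, 0.018, 0.002], [0.018, -1.0, 0.002], [0.002, -0.002, -1.0]]
contact_force: [0.5, -0.7, -0.5]
width: 20.0
grip_force: 59.3
```

Expected touchdown is near 11.9.

>>> arm_command(targets=[{"wx": 0, "wy": 0, "wz": 0, "dx": 0, "dy": 0, "dz": 0.002, "gripper": 1}, {"wx": 0, "wy": 0, "wz": 0, "dx": 0, "dy": 0, "dz": 0.004, "gripper": 1}, {"wx": 0, "wy": 0, "wz": 0, "dx": 0, "dy": 0, "dz": 0.0045, "gripper": 1}, {"wx": 0, "wy": 0, "wz": 0, "dx": 0, "dy": 0, "dz": 0.0045, "gripper": 1}])

```text
clock: 39.18
tool_pos: [398.4, 388.7, 11.9]
tool_rot: [[1.0, 0.018, 0.001], [0.018, -1.0, 0.001], [0.001, -0.001, -1.0]]
contact_force: [-0.8, -1.5, 2.3]
width: 20.1
grip_force: 59.6
```

>>> arm_command(targets=[{"wx": 0, "wy": 0, "wz": 0, "dx": 0, "dy": 0, "dz": 0.0007, "gripper": 1}, {"wx": 0, "wy": 0, "wz": 0, "dx": 0, "dy": 0, "dz": 0.0007, "gripper": 1}, {"wx": 0, "wy": 0, "wz": 0, "dx": 0, "dy": 0, "dz": 0.0007, "gripper": 1}])

```text
clock: 39.43
tool_pos: [398.4, 388.7, 11.9]
tool_rot: [[1.0, 0.018, 0.001], [0.018, -1.0, 0.001], [0.001, -0.001, -1.0]]
contact_force: [-4.6, -3.5, 14.7]
width: 20.5
grip_force: 61.1
```

>>> arm_command(targets=[{"wx": 0, "wy": 0, "wz": 0, "dx": 0, "dy": 0, "dz": -0.0006, "gripper": 1}, {"wx": 0, "wy": 0, "wz": 0, "dx": 0, "dy": 0, "dz": -0.0006, "gripper": 0.3}, {"wx": 0, "wy": 0, "wz": 0, "dx": 0, "dy": 0, "dz": -0.0006, "gripper": 0.15}, {"wx": 0, "wy": 0, "wz": 0, "dx": 0, "dy": 0, "dz": -0.0006, "gripper": 0.15}, {"wx": 0, "wy": 0, "wz": 0, "dx": 0, "dy": 0, "dz": -0.0006, "gripper": 0.15}, {"wx": 0, "wy": 0, "wz": 0, "dx": 0, "dy": 0, "dz": -0.03, "gripper": 0.15}, {"wx": 0, "wy": 0, "wz": 0, "dx": 0, "dy": 0, "dz": -0.07, "gripper": 0.15}, {"wx": 0, "wy": 0, "wz": 0, "dx": 0, "dy": 0, "dz": -0.11, "gripper": 0.15}, {"wx": 0, "wy": 0, "wz": 0, "dx": 0, "dy": 0, "dz": -0.15, "gripper": 0.15}, {"wx": 0, "wy": 0, "wz": 0, "dx": 0, "dy": 0, "dz": -0.18, "gripper": 0.15}])

```text
clock: 40.27
tool_pos: [398.4, 388.6, 194.7]
tool_rot: [[1.0, 0.018, 0.003], [0.018, -1.0, 0.003], [0.003, -0.003, -1.0]]
contact_force: [0.8, 0.3, 1.0]
width: 36.3
grip_force: 0.0
```

>>> arm_command(targets=[{"wx": 0, "wy": 0, "wz": 0, "dx": -0.02, "dy": 0.04, "dz": -0.04, "gripper": 0.15}, {"wx": 0, "wy": 0, "wz": 0, "dx": -0.05, "dy": 0.12, "dz": -0.06, "gripper": 0.15}, {"wx": 0, "wy": 0, "wz": 0, "dx": -0.05, "dy": 0.16, "dz": -0.06, "gripper": 0.15}, {"wx": 0, "wy": 0, "wz": 0, "dx": -0.05, "dy": 0.18, "dz": -0.06, "gripper": 0.15}, {"wx": 0, "wy": 0, "wz": 0, "dx": -0.05, "dy": 0.18, "dz": -0.06, "gripper": 0.15}, {"wx": 0, "wy": 0, "wz": 0, "dx": -0.05, "dy": 0.18, "dz": -0.06, "gripper": 0.15}, {"wx": 0, "wy": 0, "wz": 0, "dx": -0.05, "dy": 0.18, "dz": -0.06, "gripper": 0.15}])

```text
clock: 40.85
tool_pos: [351.5, 206.4, 251.6]
tool_rot: [[1.0, 0.015, 0.003], [0.015, -1.0, 0.002], [0.003, -0.002, -1.0]]
contact_force: [0.4, 0.1, -0.7]
width: 36.4
grip_force: 0.0
```

Run:
```python
from h import *
c=cam("top");save(c,"t10.png");crate(c);rec(c,["hook","white1","blue1","flask","cup"]);print(ctrl.get_state()["clock"])
```

```text
crate [[567.0, 141.0, 60.0], [601.0, -216.0, 60.0], [435.0, -229.0, 60.0], [401.0, 124.0, 60.0]] [501. -45.  60.]
hook [([463.0, -366.0, 52.0], [469.0, 231.0], 0.87), ([552.0, 421.0, 24.0], [171.0, 192.0], 0.24)]
white1 [([546.0, 339.0, 22.0], [202.0, 194.0], 0.83), ([553.0, 423.0, 23.0], [171.0, 191.0], 0.72)]
blue1 [([313.0, -169.0, 15.0], [390.0, 286.0], 0.83), ([410.0, 386.0, 20.0], [182.0, 245.0], 0.7), ([340.0, 166.0, 19.0], [264.0, 273.0], 0.62), ([421.0, 309.0, 18.0], [211.0, 241.0], 0.43)]
flask [([691.0, -368.0, 137.0], [478.0, 137.0], 0.67)]
cup [([700.0, 331.0, 44.0], [205.0, 137.0], 0.61), ([472.0, -375.0, 1.0], [467.0, 227.0], 0.51)]
41.15
```

View pics/t10.png

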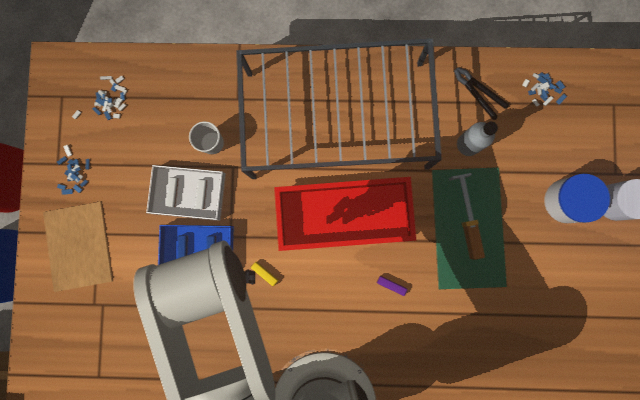

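The final picture shows the crate empty at (345,214), clear of the rack. Both white tiles are in the white tray (173,191), (202,194), both blues in the blue tray (184,243), (211,240), and the hook is upright on the mat (470,225). The flask and cup have not moved.

```bash
python3 -c "
from rig import ctrl
print(ctrl.close_job())"
```

```text
the job is handed in; nothing more can be done
None
```

Job handed in: the crate was dragged clear of the rack with the hook, the hook is back upright on the mat, and all four tiles present (two white, two blue) were lowered into the trays of their own colour; flask and cup undisturbed.

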